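Set the read cultures and slides out on their outlined pads

ROBOT

A 6-joint arm with a two-finger parallel gripper is mounted at the origin on the work surface. World frame = base frame: x ahead of the robot, y to its left, z up, the work surface at z = 0. Lengths are in mm, angles in rad, forces in N, time in s.
With the tool pointing down it reaches from about 350 to 875 mm from the base axis. Payload 4.2 kg.
Tool frame: the origin (TCP) lies midway between the tips of the shut fingers; the grasp point (between the pads) lies 19 mm behind it; z points along the fingers, y is the direction in which the jaws open and shut (so a half turn about z gives the same grasp; the last joint's range is limited). The gripper opens to 85 mm and grips with 20 to 120 N. Pads are 22 mm wide; open, the fingers measure 114 mm over their backs; the gripper's body (76 mm by 85 mm) begins 54 mm behind the grasp point. The pads swing forward as they close: fully open they stand 13 mm farther back than shut.
Start: joints at [-0.902, 0.385, 0.008, 0, -1.194, -0.259], TCP at [249.029, -573.222, 231.312] pointing down, gripper open.
Joint ranges: [-3.14, 3.14], [-1.21, 2.06], [-1.07, 1.41], [-3.16, 2.05], [-2.99, -0.16], [-3.1, 3.1]. Speed limits (rad/s): [2.79, 2.79, 3.14, 3.14, 3.14, 3.14].

INTERFACE

Orientations are given as a unit quaternion [x, y, z, w].
In Python, from bench import arm gives the robot as it stands.
- The arm moves only by the tool servo_tool, never from a script. Its argument "rows" is a list of rows, each an object of numbers: "fingers": the finger opening in cm, from 0 to 8.54; "x", "y", "z": the shift along the tool's x, y, z in cm; "turn": the turn about the tool's z in degrees. A call has 1 to 10 rows; each row shifts and turns the commanded pose from where the row before left it, along the tool's axes as they then stand; what a row does not reach is not made up. A row lasts 1/12 s, in which the tool goes at most 41.7 mm and 7.16 degrees, less where a joint would pass 70% of its speed; a pose out of reach is approached as far as the arm can. A call is refused whole if a number of a shift passes 4.17 or a number of a turn 7.16, either way. A call with a gripper value outside its range is refused whole. The fingers move at their own pace and stop on an object; the grip force is fixed at half the most. Time passes only in rows, so rows that do not move let the fingers close. It gives the time, the measured TCP pose, the force and the opening at its end, in the units of the state.
- arm.read_state(): the state, without advancing time (a new reading comes with each control period).
- arm.get_image(name): name is "scene" or "top" or "wrist"; returns (picture, depth): 480x640x3 uint8, red, green, blue; 480x640 float32, mm along the optical axis (not along the pixel's ray), 0 where there is no reading.
- arm.camera_model(name): a dict with "fx", "fy", "cx", "cy" (pixels), "k1" (the pictures are not rectified: a ray, as slopes to the right and down, at radius r is drawn at 1 + k1 r^2 times it, then the intrinsics apply), "pose" (4x4, takes a point from camera to world coordinates). Camera axes: x right, y down, z forward; pixel columns grow to the right and rows downward; lengths in mm; the calibration is good to about 2 mm. A picture is of the moment at which its call begins: read the wrist's pose just before it. camera_model takes no time and is no camera call; for the wrist camera it gives the pose at the moment of the call.
- arm.job_done(): hands the job in, once; it reports no verdict.
The state is a dict: "clock": time; "joints": joint angles; "joint_vel": joint speeds; "joint_efforts": joint torques, N m; "position": TCP position; "ee_rot": TCP orientation; "contact_force": force on the tool from outside, world axes, zero at the start; "wrist_torque": the same for the moment, N m; "gripper_width": finger opening in mm.
Only numpy, scipy, OpenCV 4.12 (cv2) and the standard library are available. Lean on these libraries where they do the work, as an engineer would, in place of code of your own. Each camera call takes 0.05 s, during which the arm holds its last target.

TASK

The plates have been read: set each of the four containers on the grey pad whose white outline has its shape and size - the large round dish, the small round dish, the square dish and the slide box. Each must end lying flat, right way up and inside its outline, the square dish and the slide box lined up with theirs; never tip any of them over on the way.

Things in the scene. Friction and masses are not known exactly. Their poses are not given: they have to be found in the camera images.
- large_dish_center (a point): large round closed culture dish, clear plastic over dark red medium: diameter 60, height 20 mm, lidded side up on the bench (z = 0). This point is its centre, half-way up, 10 mm above its underside; z points up out of its lid.
- small_dish_center (a point): small round closed culture dish of the same plastic and medium: diameter 38, height 16 mm, on the bench. This point is its centre, half-way up, 8 mm above its underside; z points up out of its lid.
- square_dish_center (a point): square closed culture dish of the same plastic and medium: 52 x 52 mm, height 20 mm, on the bench. This point is its centre, half-way up, 10 mm above its underside; z points up out of its lid. x and y are square to its sides.
- slide_box_center (a point): flat grey plastic mailing box for microscope slides with a blank paper label on top: 84 mm long (x) by 34 mm wide (y), 22 mm high, on the bench; grip it across its width. This point is its centre, half-way up, 11 mm above its underside; z points up out of its lid. Either way round is equal.
- large_dish_pad_top (a point): Fixed dark grey pad, 6 mm thick, lying on the bench, with a white outline measuring 76 mm in diameter on the inside of its line, 8 mm more all round than the large round dish that belongs on it (whole pad 84 mm in diameter). This point is the centre of its top face, 6 mm above the bench; z up.
- small_dish_pad_top (a point): Fixed dark grey pad, 6 mm thick, lying on the bench, with a white outline measuring 54 mm in diameter on the inside of its line, 8 mm more all round than the small round dish that belongs on it (whole pad 62 mm in diameter). This point is the centre of its top face, 6 mm above the bench; z up.
- square_dish_pad_top (a point): Fixed dark grey pad, 6 mm thick, lying on the bench, with a white outline measuring 68 x 68 mm on the inside of its line, 8 mm more all round than the square dish that belongs on it (whole pad 76 x 76 mm). This point is the centre of its top face, 6 mm above the bench; x and y are square to its sides.
- slide_box_pad_top (a point): Fixed dark grey pad, 6 mm thick, lying on the bench, with a white outline measuring 100 x 50 mm on the inside of its line, 8 mm more all round than the slide box that belongs on it (whole pad 108 x 58 mm). This point is the centre of its top face, 6 mm above the bench; x runs along its long side, z up.

How it is judged:
By the outcome, as a careful person would: the job done as asked, in the order asked, and still so for the second after the job is handed in, with the robot touching nothing.
It also fails if it takes over 96 s, if anything falls off the work surface, if the arm or the gripper's body presses on something with over 40 N, if the wrist force passes 120 N, or if a joint passes its speed limit or range.

## Working session

There is one attempt and no reset: what is moved stays moved. The work goes in short steps, Python scripts to look and compute and a tool call to move; the robot and the scene stay as the last step left them, time stands still between calls to the robot, and variables do not carry over. Pictures are saved under pics/ and viewed, and the job is handed in when it is done.

Besides the shell and the picture viewer there is one more tool, called after ">>>" by a JSON object that holds its "method" and its "body", one argument or row to a line. servo_tool: Moves the arm, as the interface text tells. Its arguments: {"type":"object","properties":{"rows":{"type":"array","items":{"type":"object","properties":{"fingers":{"type":"number"},"x":{"type":"number"},"y":{"type":"number"},"z":{"type":"number"},"turn":{"type":"number"}}}}},"required":["rows"]}

```bash
ls; mkdir -p pics
python3 - <<'E'
from bench import arm
import cv2,numpy as np
s=arm.read_state(); print(s)
for n in ("scene","top"):
    p,d=arm.get_image(n); cv2.imwrite(f"pics/{n}0.png",p[:,:,::-1]); np.savez(f"{n}0.npz",p=p,d=d,**{k:np.array(v) for k,v in arm.camera_model(n).items()})
    print(n,arm.camera_model(n))
E
```

```text
pics
{'clock': 0.0, 'joints': array([-9.02370212e-01,  3.85532575e-01,  6.60790972e-03, -5.31815288e-04,
       -1.19403560e+00, -2.58612125e-01]), 'joint_vel': array([ 0.00029353, -0.00175437, -0.00068797, -0.00053785, -0.00106878,
        0.00062785]), 'joint_efforts': array([-1.97499816e-03, -3.92285478e+01,  1.88401312e+01,  4.18624431e+00,
       -4.63342745e-03, -1.87911502e-05]), 'position': array([ 248.80874296, -572.67684861,  230.22420694]), 'ee_rot': array([-2.03379930e-01,  9.79099266e-01,  1.07830384e-03, -2.62673025e-04]), 'contact_force': array([ 0.10950675, -0.15057871,  0.44565495]), 'wrist_torque': array([-0.04549266,  0.01946847,  0.0223814 ]), 'gripper_width': 85.75291831001083}
scene {'fx': 485.0903296727038, 'fy': 485.0903296727038, 'cx': 327.2795684157545, 'cy': 243.65898594766438, 'k1': -0.12077549552964857, 'pose': array([[-5.02333567e-01,  6.31376746e-01, -5.90782864e-01,
         1.10452900e+03],
       [ 8.64608112e-01,  3.58341995e-01, -3.52198561e-01,
         3.23291554e+02],
       [-1.06676711e-02, -6.87716817e-01, -7.25900669e-01,
         7.59179722e+02],
       [ 0.00000000e+00,  0.00000000e+00,  0.00000000e+00,
         1.00000000e+00]])}
top {'fx': 433.24695768364796, 'fy': 433.24695768364796, 'cx': 313.36271231555116, 'cy': 240.44138343402426, 'k1': -0.05325329197081936, 'pose': array([[-1.44050348e-02, -9.98150471e-01,  5.90604190e-02,
         4.48825147e+02],
       [-9.99863979e-01,  1.39049317e-02, -8.86992254e-03,
         3.64210786e+00],
       [ 8.03228626e-03, -5.91801571e-02, -9.98215003e-01,
         9.54334165e+02],
       [ 0.00000000e+00,  0.00000000e+00,  0.00000000e+00,
         1.00000000e+00]])}
```

View pics/scene0.png

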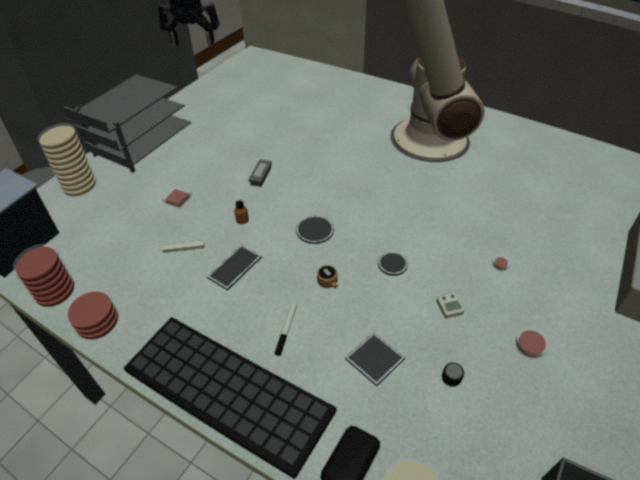

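View pics/top0.png

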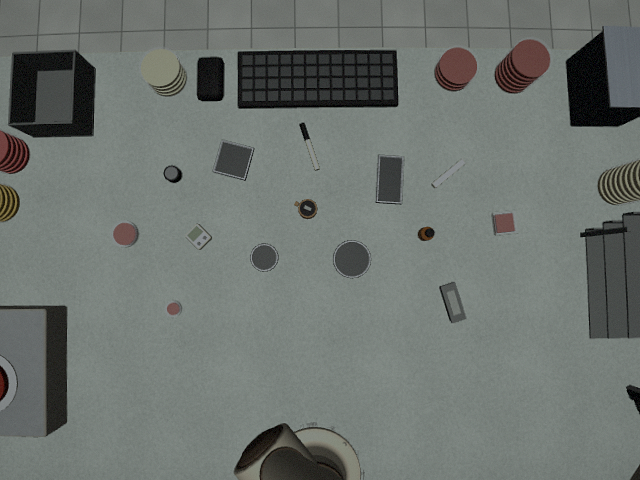

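```bash
cat > h.py <<'E'
import numpy as np,cv2
def rays(c,uv):
    uv=np.asarray(uv,float).reshape(-1,2)
    K=np.array([[c['fx'],0,c['cx']],[0,c['fy'],c['cy']],[0,0,1]],float)
    n=cv2.undistortPoints(uv.reshape(-1,1,2),K,np.array([float(c['k1']),0,0,0,0])).reshape(-1,2)
    P=np.array(c['pose']); d=np.c_[n,np.ones(len(n))]@P[:3,:3].T
    return P[:3,3],d
def toplane(c,uv,z):
    o,d=rays(c,uv); return (o+d*((z-o[2])/d[:,2])[:,None])
def proj(c,X):
    P=np.array(c['pose']); q=(np.asarray(X,float).reshape(-1,3)-P[:3,3])@P[:3,:3]
    n=q[:,:2]/q[:,2:]; r2=(n**2).sum(1,keepdims=True); n=n*(1+float(c['k1'])*r2)
    return n*[float(c['fx']),float(c['fy'])]+[float(c['cx']),float(c['cy'])]
E
python3 - <<'E'
import numpy as np,cv2
from h import *
c=np.load("top0.npz"); p=c['p'];
hsv=cv2.cvtColor(p,cv2.COLOR_RGB2HSV)
crops=[]
for (u,v) in [(125,234),(174,308),(503,223),(453,301),(352,259),(264,257),(234,160),(390,179)]:
    crops.append(cv2.resize(p[v-32:v+32,u-32:u+32],(200,200),interpolation=cv2.INTER_NEAREST))
im=np.vstack([np.hstack(crops[:4]),np.hstack(crops[4:])]); cv2.imwrite("pics/crops.png",im[:,:,::-1])
def rep(mask,name,z):
    cs,_=cv2.findContours(mask.astype(np.uint8),cv2.RETR_EXTERNAL,cv2.CHAIN_APPROX_NONE)
    for k in cs:
        if cv2.contourArea(k)<80 or cv2.contourArea(k)>2500: continue
        w=toplane(c,k.reshape(-1,2),z)[:,:2].astype(np.float32)
        r=cv2.minAreaRect(w); u=k.reshape(-1,2).mean(0)
        x,y=u.astype(int)
        print(name,u.round(0),"ctr",np.round(r[0],1),"size",np.round(r[1],1),"ang",round(r[2],1),"depth",c['d'][y,x])
P=p.astype(int)
rep((P[...,0]-P[...,1]>40),"red",18)
g=P.max(2)
rep((g<95)&(np.ptp(P,axis=2)<25),"dark",6)
E
```

```text
red [  3. 146.] ctr [727.8 690.3] size [69.2 16.7] ang 2.8 depth 885.8116
dark [635. 397.] ctr [ 138.3 -716.1] size [31.4 63.3] ang 88.6 depth 676.2708
dark [  4. 383.] ctr [196.9 685.1] size [18.8 77.3] ang 89.9 depth 827.9595
dark [452. 302.] ctr [ 364.9 -307.2] size [85.9 37.4] ang 15.6 depth 927.65436
dark [266. 259.] ctr [468.  102.7] size [57.4 50.9] ang 44.3 depth 947.96405
dark [351. 260.] ctr [463.1 -87.8] size [72.5 74.4] ang 89.2 depth 945.5771
dark [307. 208.] ctr [577.8   7.1] size [33.1 33.3] ang 89.2 depth 933.4906
dark [611. 188.] ctr [ 616.4 -688.2] size [85.2 69.1] ang 16.3 depth 922.35004
dark [172. 174.] ctr [657.8 306.7] size [41.9 36.1] ang 44.9 depth 935.589
dark [629. 180.] ctr [ 633.  -733.1] size [88.6 38.6] ang 3.1 depth 864.66595
dark [390. 179.] ctr [ 640.1 -175.9] size [ 49.1 100. ] ang 86.0 depth 959.5504
dark [237. 163.] ctr [684.5 169.6] size [72.3 71.9] ang 74.8 depth 956.815
dark [304. 131.] ctr [750.1  12.6] size [40.4 12.8] ang 17.3 depth 954.73883
dark [172.  83.] ctr [868.  309.6] size [55.1 83.8] ang 39.9 depth 918.8666
dark [447.  79.] ctr [ 870.9 -315.3] size [83.2 49.3] ang 48.8 depth 931.50616
dark [210.  79.] ctr [875.1 222.6] size [103.8  61.6] ang 0.7 depth 942.91785
dark [512.  76.] ctr [ 881.4 -467.9] size [88.8 91. ] ang 40.7 depth 919.9257
```

View pics/crops.png

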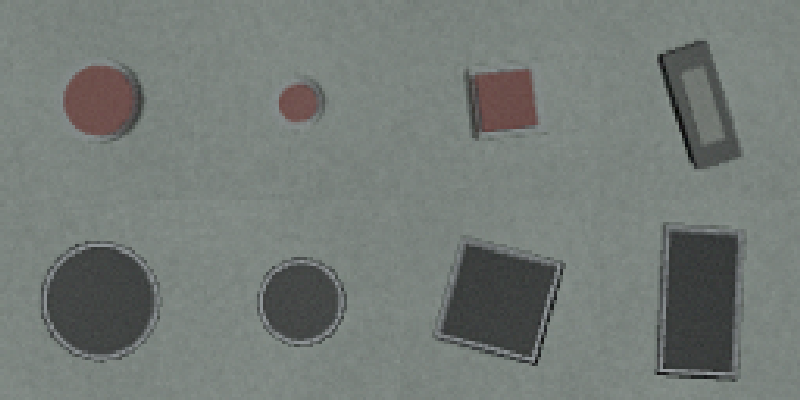

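Run:
```python
import numpy as np,cv2
from h import *
def rep(c,mask,name,zs,win):
    cs,_=cv2.findContours(mask.astype(np.uint8),cv2.RETR_EXTERNAL,cv2.CHAIN_APPROX_NONE)
    for k in cs:
        m=k.reshape(-1,2).mean(0)
        if cv2.contourArea(k)<40 or cv2.contourArea(k)>1500 : continue
        if not any(abs(m[0]-a)<20 and abs(m[1]-b)<20 for a,b in win): continue
        for z in zs:
            w=toplane(c,k.reshape(-1,2),z)[:,:2].astype(np.float32)
            r=cv2.minAreaRect(w)
            print(name,m.round(0),"z",z,"ctr",np.round(r[0],1),"size",np.round(r[1],1),"ang",round(r[2],1))
for n,win in (("top",[(125,234),(174,308),(503,223)]),("scene",[(532,343),(500,263),(177,198)])):
    c=np.load(n+"0.npz"); P=c['p'].astype(int)
    rep(c,(P[...,0]-P[...,1]>22),n+" red",(8,18),win)
    # depth-derived heights
    vv,uu=np.mgrid[:480,:640]; uv=np.c_[uu.ravel(),vv.ravel()]
    o,d=rays(c,uv); Rz=np.array(c['pose'])[:3,2]; s=c['d'].ravel()/(d@Rz); X=(o+d*s[:,None]).reshape(480,640,3)
    for a,b in win: print(n,(a,b),X[b-2:b+3,a-2:a+3].reshape(-1,3).mean(0).round(1), X[b,a-20:a+21,2].round(0).astype(int))
```

```text
top red [173. 309.] z 8 ctr [360.6 304.1] size [22.4 24.5] ang 25.8
top red [173. 309.] z 18 ctr [361.6 300.9] size [22.2 24.2] ang 25.8
top red [124. 234.] z 8 ctr [526.  412.7] size [46.7 44.9] ang 0.6
top red [124. 234.] z 18 ctr [525.2 408.3] size [46.2 44.4] ang 0.6
top red [504. 223.] z 8 ctr [ 538.6 -430.4] size [38.9 38.9] ang 5.8
top red [504. 223.] z 18 ctr [ 537.7 -425.8] size [38.5 38.5] ang 5.8
top (125, 234) [521.  388.9  57.7] [ -1  -2   1   4  -1 954  20  20  22  22  22  24  22  20  24  16  24  22
  19  22  19  21  20  20  21  20  21  21  20  23  19  23  13   3  -2   0
   1   1   3  -1   0]
top (174, 308) [362.5 298.1  16.5] [ 1  4  1  2  1 -2 -1  1  6  4 18 18 17 14 18 17 16 16 17 17 12 19 16 19
 15 18 16 15  3  1  4  4  0  1  1  3  3  1  2  0  2]
top (503, 223) [ 536.6 -421.5   20.6] [ 3  1  3  1  0  2 -1 -1 -1  5 13 18 18 21 20 20 20 23 22 20 19 18 16 20
 21 23 23 16 19 18 23 19 19 20  0  3  1  2  2 -1  1]
scene red [532. 342.] z 8 ctr [521.2 407.3] size [47.9 46.6] ang 0.9
scene red [532. 342.] z 18 ctr [529.  406.2] size [47.3 45.9] ang 0.9
scene red [501. 262.] z 8 ctr [360.3 299.4] size [22.2 24.8] ang 29.3
scene red [501. 262.] z 18 ctr [370.2 299.7] size [21.9 24.5] ang 29.3
scene red [176. 196.] z 8 ctr [ 535.8 -435. ] size [39.9 38.9] ang 5.5
scene red [176. 196.] z 18 ctr [ 543.4 -424.9] size [39.3 38.4] ang 5.5
scene (532, 343) [532.7 406.8  18.5] [-1  0 -2  6 13 14 17 20 20 16 22 17 17 19 18 20 19 19 18 19 19 17 18 18
 19 18 22 17 18 19 18 18 19 19 19 19 19 -2  1 -3 -1]
scene (500, 263) [370.2 298.9  14.4] [-2  1 -1 -3 -3 -1 -2 -1  0 -2 -1  1  9 11 15 15 16 14 13 14 15 15 14 14
 15 16 14 15 13 16 14  0  0 -2  0 -1 -3 -1 -5  0  0]
scene (177, 198) [ 571.1 -388.    48.5] [-2  2  3  1 17 16 19 18 16 19 17 18 19 14 20 19 20 18 18 20 19 18 20 18
 20 20 20 20 15 11  7  3  1 -2 -2  1 -3 -1  0  0 -2]
```

```bash
cat >> h.py <<'E'
from scipy.spatial.transform import Rotation as Rot
def state():
    from bench import arm
    s=arm.read_state(); R=Rot.from_quat(s['ee_rot']).as_matrix()
    return s,np.array(s['position']),R
def yaw(R): return np.degrees(np.arctan2(R[1,1],R[0,1]))  # world heading of tool y (jaw axis)
def plan(x,y,z,jaw=None):
    """jaw: wanted heading of jaw axis deg, mod 180. turn about tool z (down): + turn lowers world heading"""
    s,p,R=state(); d=R.T@(np.array([x,y,z])-p)/10
    t=0
    if jaw is not None:
        t=-((jaw-yaw(R)+90)%180-90)
    print("t=%.2f pos %s jaw %.1f w %.1f F %s j1 %.2f j6 %.2f"%(s['clock'],p.round(1),yaw(R),s['gripper_width'],np.round(s['contact_force'],1),s['joints'][0],s['joints'][5]))
    print("shift cm (tool x,y,z, before turn):",d.round(2),"turn deg",round(t,1), "tilt",np.degrees(np.arccos(-R[2,2])).round(2))
E
python3 - <<'E'
from h import *
from bench import arm
s,p,R=state(); c=arm.camera_model("wrist"); P=np.array(c['pose'])
print(R.round(3)); print("cam in tool:",(R.T@(P[:3,3]-p)).round(1)); print((R.T@P[:3,:3]).round(3)); print({k:v for k,v in c.items() if k!='pose'})
plan(525,408,200)
# depth footprints
for n in ("top","scene"):
    c=np.load(n+"0.npz"); vv,uu=np.mgrid[:480,:640]; o,d=rays(c,np.c_[uu.ravel(),vv.ravel()]); sc=c['d'].ravel()/(d@np.array(c['pose'])[:3,2]); X=(o+d*sc[:,None])
    for nm,x,y,r,h in (("large",526,408,50,20),("small",364,300,40,16),("square",538,-427,50,20),("box",365,-307,60,22)):
        m=(np.hypot(X[:,0]-x,X[:,1]-y)<r)&(X[:,2]>h*.6)&(X[:,2]<h*1.6)
        q=X[m]; rr=cv2.minAreaRect(q[:,:2].astype(np.float32)); print(n,nm,m.sum(),"mean",q.mean(0).round(1),"rect",np.round(rr[0],1),np.round(rr[1],1),round(rr[2],1))
E
```

```text
[[-0.917 -0.398 -0.001]
 [-0.398  0.917  0.002]
 [ 0.     0.002 -1.   ]]
cam in tool: [  76.9    0.8 -143.4]
[[-0.    -0.955 -0.298]
 [ 1.    -0.    -0.   ]
 [ 0.    -0.298  0.955]]
{'fx': 395.0216431067835, 'fy': 395.0216431067835, 'cx': 324.94743563106664, 'cy': 240.19294601284813, 'k1': -0.029292819561912247}
t=0.10 pos [ 248.8 -572.8  230.3] jaw 113.5 w 84.9 F [-0.1  0.9  0.2] j1 -0.90 j6 -0.26
shift cm (tool x,y,z, before turn): [-64.39  78.96   3.18] turn deg 0 tilt 0.12
top large 618 mean [525.1 408.2  20.5] rect [525.1 409.4] [59.5 59.2] 88.6
top small 238 mean [361.6 301.6  16.4] rect [361.5 301.5] [37.1 32.7] 88.8
top square 569 mean [ 538.2 -425.3   19.9] rect [ 538.3 -426.6] [52.3 53.4] 5.5
top box 632 mean [ 366.5 -303.4   21.9] rect [ 366.3 -304.2] [83.3 35.4] 17.3
scene large 768 mean [528.2 406.4  18.3] rect [526.4 406.1] [60.7 58.3] 17.2
scene small 220 mean [363.6 299.4  14.2] rect [362.2 299. ] [36.5 37.8] 88.8
scene square 362 mean [ 542.  -427.6   18.2] rect [ 540.4 -429.9] [55.  55.2] 7.8
scene box 315 mean [ 370.9 -304.8   20.1] rect [ 368.8 -306.1] [85.6 34.3] 15.5
```

>>> {"method": "servo_tool", "body": {
  "rows": [
    {"x": -2.56, "y": 3.14, "z": 0.1},
    {"x": -2.56, "y": 3.14, "z": 0.1},
    {"x": -2.56, "y": 3.14, "z": 0.1},
    {"x": -2.56, "y": 3.14, "z": 0.1},
    {"x": -2.56, "y": 3.14, "z": 0.1},
    {"x": -2.56, "y": 3.14, "z": 0.1},
    {"x": -2.56, "y": 3.14, "z": 0.1},
    {"x": -2.56, "y": 3.14, "z": 0.1},
    {"x": -2.56, "y": 3.14, "z": 0.1},
    {"x": -2.56, "y": 3.14, "z": 0.1}
  ]
}}

```text
invalid input at $.rows[0]: expected keys fingers, x, y, z, turn
```

>>> {"method": "servo_tool", "body": {
  "rows": [
    {"x": -2.56, "y": 3.14, "z": 0.1},
    {"x": -2.56, "y": 3.14, "z": 0.1},
    {"x": -2.56, "y": 3.14, "z": 0.1},
    {"x": -2.56, "y": 3.14, "z": 0.1},
    {"x": -2.56, "y": 3.14, "z": 0.1},
    {"x": -2.56, "y": 3.14, "z": 0.1},
    {"x": -2.56, "y": 3.14, "z": 0.1},
    {"x": -2.56, "y": 3.14, "z": 0.1},
    {"x": -2.56, "y": 3.14, "z": 0.1},
    {"x": -2.56, "y": 3.14, "z": 0.1}
  ]
}}

```text
invalid input at $.rows[0]: expected keys fingers, x, y, z, turn
```

>>> {"method": "servo_tool", "body": {
  "rows": [
    {"x": -2.56, "y": 3.14, "z": 0.1},
    {"x": -2.56, "y": 3.14, "z": 0.1},
    {"x": -2.56, "y": 3.14, "z": 0.1},
    {"x": -2.56, "y": 3.14, "z": 0.1},
    {"x": -2.56, "y": 3.14, "z": 0.1},
    {"x": 0},
    {"x": 0}
  ]
}}

```text
invalid input at $.rows[0]: expected keys fingers, x, y, z, turn
```

>>> {"method": "servo_tool", "body": {
  "rows": [
    {"fingers": 8.5, "x": -2.56, "y": 3.14, "z": 0.1, "turn": 0},
    {"fingers": 8.5, "x": -2.56, "y": 3.14, "z": 0.1, "turn": 0},
    {"fingers": 8.5, "x": -2.56, "y": 3.14, "z": 0.1, "turn": 0},
    {"fingers": 8.5, "x": -2.56, "y": 3.14, "z": 0.1, "turn": 0},
    {"fingers": 8.5, "x": -2.56, "y": 3.14, "z": 0.1, "turn": 0},
    {"fingers": 8.5, "x": -2.56, "y": 3.14, "z": 0.1, "turn": 0},
    {"fingers": 8.5, "x": -2.56, "y": 3.14, "z": 0.1, "turn": 0},
    {"fingers": 8.5, "x": -2.56, "y": 3.14, "z": 0.1, "turn": 0},
    {"fingers": 8.5, "x": -2.56, "y": 3.14, "z": 0.1, "turn": 0},
    {"fingers": 8.5, "x": -2.56, "y": 3.14, "z": 0.1, "turn": 0}
  ]
}}

```text
clock: 0.93
position: [358.4, -181.4, 221.2]
ee_rot: [-0.203, 0.979, 0.0, 0.0]
contact_force: [0.6, -0.3, 0.3]
gripper_width: 84.8
```

>>> {"method": "servo_tool", "body": {
  "rows": [
    {"fingers": 8.5, "x": -2.56, "y": 3.14, "z": 0.1, "turn": 0},
    {"fingers": 8.5, "x": -2.56, "y": 3.14, "z": 0.1, "turn": 0},
    {"fingers": 8.5, "x": -2.56, "y": 3.14, "z": 0.1, "turn": 0},
    {"fingers": 8.5, "x": -2.56, "y": 3.14, "z": 0.1, "turn": 0},
    {"fingers": 8.5, "x": -2.56, "y": 3.14, "z": 0.1, "turn": 0},
    {"fingers": 8.5, "x": -2.56, "y": 3.14, "z": 0.1, "turn": 0},
    {"fingers": 8.5, "x": -2.56, "y": 3.14, "z": 0.1, "turn": 0},
    {"fingers": 8.5, "x": -2.56, "y": 3.14, "z": 0.1, "turn": 0},
    {"fingers": 8.5, "x": -2.56, "y": 3.14, "z": 0.1, "turn": 0},
    {"fingers": 8.5, "x": -2.56, "y": 3.14, "z": 0.1, "turn": 0}
  ]
}}

```text
clock: 1.77
position: [468.2, 208.8, 211.0]
ee_rot: [-0.204, 0.979, -0.0, -0.0]
contact_force: [0.4, -0.2, 0.3]
gripper_width: 85.0
```

>>> {"method": "servo_tool", "body": {
  "rows": [
    {"fingers": 8.5, "x": -2.56, "y": 3.14, "z": 0.1, "turn": 0},
    {"fingers": 8.5, "x": -2.56, "y": 3.14, "z": 0.1, "turn": 0},
    {"fingers": 8.5, "x": -2.56, "y": 3.14, "z": 0.1, "turn": 0},
    {"fingers": 8.5, "x": -2.56, "y": 3.14, "z": 0.1, "turn": 0},
    {"fingers": 8.5, "x": -2.56, "y": 3.14, "z": 0.1, "turn": 0},
    {"fingers": 8.5, "x": 0, "y": 0, "z": 0, "turn": 0},
    {"fingers": 8.5, "x": 0, "y": 0, "z": 0, "turn": 0}
  ]
}}

```text
clock: 2.35
position: [522.8, 403.3, 203.9]
ee_rot: [-0.204, 0.979, -0.001, -0.001]
contact_force: [-1.0, -1.2, -0.3]
gripper_width: 84.9
```

```bash
cat > look.py <<'E'
import sys
from h import *
from bench import arm
def look(tag):
    c=dict(arm.camera_model("wrist")); p,d=arm.get_image("wrist"); cv2.imwrite(f"pics/w_{tag}.png",p[:,:,::-1])
    np.savez(f"w_{tag}.npz",p=p,d=d,**{k:np.array(v) for k,v in c.items()}); return c,p,d
def foot(c,d,x,y,r,lo,hi):
    vv,uu=np.mgrid[:480,:640]; o,dd=rays(c,np.c_[uu.ravel(),vv.ravel()]); sc=d.ravel()/(dd@np.array(c['pose'])[:3,2]); X=(o+dd*sc[:,None])
    m=(np.hypot(X[:,0]-x,X[:,1]-y)<r)&(X[:,2]>lo)&(X[:,2]<hi)&(d.ravel()>0)
    q=X[m]; 
    if len(q)<30: print("few",len(q)); return X
    rr=cv2.minAreaRect(q[:,:2].astype(np.float32)); print("n",m.sum(),"mean",q.mean(0).round(1),"rect",np.round(rr[0],1),np.round(rr[1],1),round(rr[2],1))
    return X
E
python3 - <<'E'
from look import *
plan(526,408,200)
c,p,d=look("large"); foot(c,d,526,408,50,12,30)
E
```

```text
t=2.35 pos [522.8 403.3 203.9] jaw 113.6 w 84.9 F [-1.  -1.2 -0.3] j1 0.90 j6 -2.06
shift cm (tool x,y,z, before turn): [-0.48  0.31  0.39] turn deg 0 tilt 0.19
n 3794 mean [523.3 407.9  20.7] rect [524.2 408.4] [59.1 59. ] 85.7
```

View pics/w_large.png

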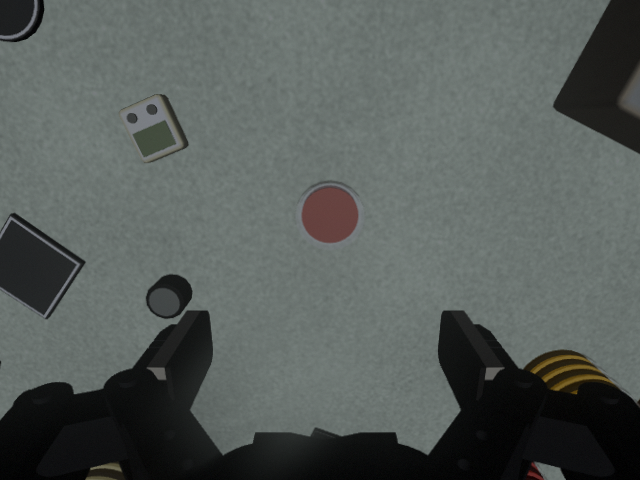

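>>> {"method": "servo_tool", "body": {
  "rows": [
    {"fingers": 8.5, "x": -0.35, "y": 0.35, "z": 4.0, "turn": 0},
    {"fingers": 8.5, "x": 0, "y": 0, "z": 4.0, "turn": 0},
    {"fingers": 8.5, "x": 0, "y": 0, "z": 4.0, "turn": 0},
    {"fingers": 8.5, "x": 0, "y": 0, "z": 4.0, "turn": 0},
    {"fingers": 8.5, "x": 0, "y": 0, "z": 1.5, "turn": 0},
    {"fingers": 8.5, "x": 0, "y": 0, "z": 0, "turn": 0}
  ]
}}

```text
clock: 2.9
position: [522.5, 402.1, 26.6]
ee_rot: [-0.202, 0.979, -0.003, -0.004]
contact_force: [-0.2, 1.1, 0.2]
gripper_width: 85.3
```

Run:
```python
from look import *
plan(524.5,408,-1)
c,p,d=look("large2"); foot(c,d,526,408,45,12,30)
```

```text
t=2.90 pos [522.5 402.1  26.6] jaw 113.4 w 85.3 F [-0.2  1.1  0.2] j1 0.90 j6 -2.06
shift cm (tool x,y,z, before turn): [-0.44  0.48  2.76] turn deg 0 tilt 0.6
n 14421 mean [521.9 407.6  20.5] rect [524.1 408.7] [59.6 58.8] 13.2
```

View pics/w_large2.png

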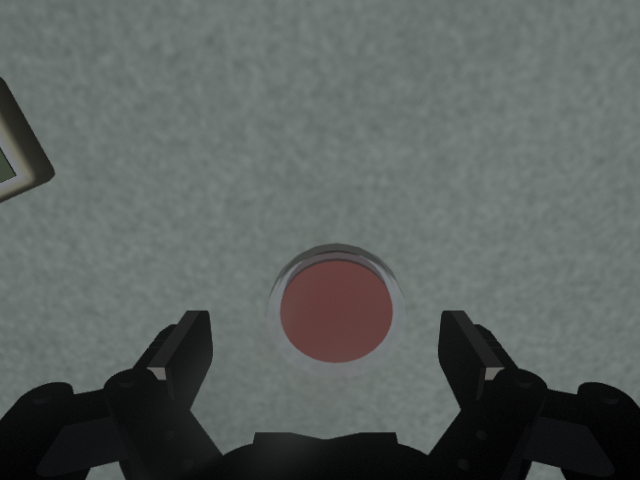

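>>> {"method": "servo_tool", "body": {
  "rows": [
    {"fingers": 8.5, "x": 0, "y": 0, "z": 0, "turn": 0},
    {"fingers": 8.5, "x": 0, "y": 0, "z": 0, "turn": 0}
  ]
}}

```text
clock: 3.12
position: [526.4, 407.2, 34.3]
ee_rot: [-0.203, 0.979, 0.001, 0.002]
contact_force: [0.6, 0.3, 0.2]
gripper_width: 85.2
```

Run:
```python
from look import *
plan(524.5,408.3,-1)
```

```text
t=3.12 pos [526.4 407.2  34.3] jaw 113.5 w 85.2 F [0.6 0.3 0.2] j1 0.90 j6 -2.06
shift cm (tool x,y,z, before turn): [0.14 0.17 3.53] turn deg 0 tilt 0.29
```

>>> {"method": "servo_tool", "body": {
  "rows": [
    {"fingers": 8.5, "x": 0, "y": 0, "z": 0.5, "turn": 0},
    {"fingers": 8.5, "x": 0, "y": 0, "z": 0.5, "turn": 0},
    {"fingers": 8.5, "x": 0, "y": 0, "z": 0.5, "turn": 0},
    {"fingers": 8.5, "x": 0, "y": 0, "z": 0.5, "turn": 0},
    {"fingers": 8.5, "x": 0, "y": 0, "z": 0, "turn": 0},
    {"fingers": 8.5, "x": 0, "y": 0, "z": 0, "turn": 0}
  ]
}}

```text
clock: 3.62
position: [524.8, 406.1, 10.6]
ee_rot: [-0.203, 0.979, -0.0, -0.0]
contact_force: [0.9, -0.2, -0.2]
gripper_width: 85.0
```

Run:
```python
from look import *
plan(524.5,408.3,-1)
```

```text
t=3.62 pos [524.8 406.1  10.6] jaw 113.5 w 85.0 F [ 0.9 -0.2 -0.2] j1 0.90 j6 -2.06
shift cm (tool x,y,z, before turn): [-0.06  0.22  1.16] turn deg 0 tilt 0.07
```

>>> {"method": "servo_tool", "body": {
  "rows": [
    {"fingers": 8.5, "x": 0, "y": 0.2, "z": 0.6, "turn": 0},
    {"fingers": 8.5, "x": 0, "y": 0, "z": 0.5, "turn": 0},
    {"fingers": 8.5, "x": 0, "y": 0, "z": 0, "turn": 0},
    {"fingers": 4.5, "x": 0, "y": 0, "z": 0, "turn": 0},
    {"fingers": 4.5, "x": 0, "y": 0, "z": 0, "turn": 0},
    {"fingers": 4.5, "x": 0, "y": 0, "z": 0, "turn": 0},
    {"fingers": 4.5, "x": 0, "y": 0, "z": 0, "turn": 0},
    {"fingers": 4.5, "x": 0, "y": 0, "z": 0, "turn": 0},
    {"fingers": 4.5, "x": 0, "y": 0, "z": 0, "turn": 0},
    {"fingers": 4.5, "x": 0, "y": 0, "z": 0, "turn": 0}
  ]
}}

```text
clock: 4.45
position: [524.7, 408.6, 0.9]
ee_rot: [-0.204, 0.979, 0.0, 0.001]
contact_force: [-0.4, 0.7, 3.4]
gripper_width: 58.0
```

Run:
```python
from look import *
plan(524.5,408.3,-1)
c,p,d=look("large3")
```

```text
t=4.45 pos [524.7 408.6   0.9] jaw 113.5 w 58.0 F [-0.4  0.7  3.4] j1 0.90 j6 -2.07
shift cm (tool x,y,z, before turn): [ 0.03 -0.02  0.19] turn deg 0 tilt 0.08
```

View pics/w_large3.png

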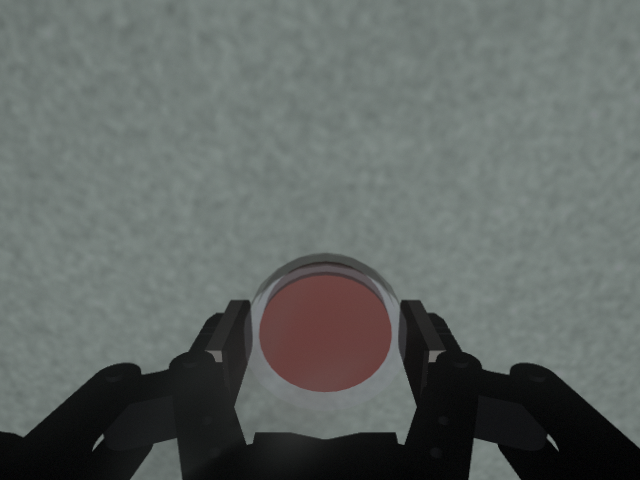

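>>> {"method": "servo_tool", "body": {
  "rows": [
    {"fingers": 4.5, "x": 0, "y": 0, "z": -0.5, "turn": 0},
    {"fingers": 4.5, "x": 0, "y": 0, "z": -1.0, "turn": 0},
    {"fingers": 4.5, "x": 0, "y": 0, "z": -1.5, "turn": 0},
    {"fingers": 4.5, "x": 0, "y": 0, "z": -2, "turn": 0},
    {"fingers": 4.5, "x": 0, "y": 0, "z": -2, "turn": 0},
    {"fingers": 4.5, "x": 0, "y": 0, "z": -1.5, "turn": 0},
    {"fingers": 4.5, "x": 0, "y": 0, "z": -1, "turn": 0},
    {"fingers": 4.5, "x": 0, "y": 0, "z": -0.5, "turn": 0},
    {"fingers": 4.5, "x": 0, "y": 0, "z": 0, "turn": 0}
  ]
}}

```text
clock: 5.25
position: [524.6, 408.5, 101.5]
ee_rot: [-0.203, 0.979, 0.001, 0.001]
contact_force: [-0.3, -0.3, -0.4]
gripper_width: 57.9
```

Run:
```python
from look import *
plan(463,-88,110)
c,p,d=look("large4")
for n in ("top","scene"):
    c=np.load(n+"0.npz"); P=c['p'].astype(int); m=((P.max(2)<105)&(np.ptp(P,axis=2)<25)).astype(np.uint8)
    cs,_=cv2.findContours(m,cv2.RETR_LIST,cv2.CHAIN_APPROX_NONE)
    for nm,x,y,s in (("L",463,-88,76),("S",468,103,54),("Q",684,170,68),("B",640,-176,90)):
        for k in cs:
            if cv2.contourArea(k)<200: continue
            w=toplane(c,k.reshape(-1,2),6)[:,:2].astype(np.float32)
            M=cv2.moments(w.reshape(-1,1,2)); 
            if M['m00']==0: continue
            ctr=np.array([M['m10']/M['m00'],M['m01']/M['m00']])
            if np.hypot(ctr[0]-x,ctr[1]-y)<15:
                r=cv2.minAreaRect(w); print(n,nm,"centroid",ctr.round(1),"rect",np.round(r[0],1),np.round(r[1],1),round(r[2],1),"area",round(M['m00']))
```

```text
t=5.25 pos [524.6 408.5 101.5] jaw 113.5 w 57.9 F [-0.3 -0.3 -0.4] j1 0.90 j6 -2.07
shift cm (tool x,y,z, before turn): [ 25.42 -43.08  -0.93] turn deg 0 tilt 0.11
top L centroid [464.2 -87.8] rect [464.2 -87.8] [72.5 76.6] 89.2 area 4252
top S centroid [469.9 104.1] rect [468.2 101.1] [56.9 55.7] 26.0 area 2092
top Q centroid [684.6 169.6] rect [687.2 171.2] [78.4 77.5] 74.8 area 5032
top B centroid [ 640.  -176.3] rect [ 639.9 -176.7] [ 50.9 100.8] 86.3 area 4645
scene L centroid [468.9 -88.1] rect [468.6 -87.6] [81.  76.4] 29.5 area 4803
scene S centroid [475.1 102.7] rect [475.5 101.6] [61.  55.3] 23.9 area 2483
scene Q centroid [688.  168.6] rect [688.  168.5] [66.8 67.1] 74.6 area 4299
scene B centroid [ 644.3 -175.1] rect [ 643.8 -174.7] [ 57.6 106.2] 85.6 area 5610
```

View pics/w_large4.png

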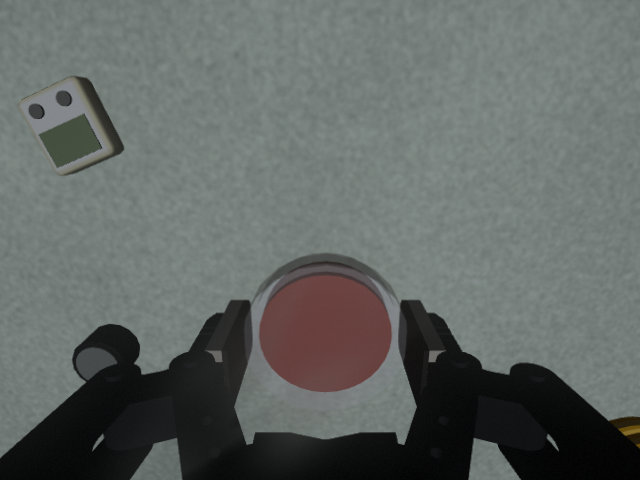

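>>> {"method": "servo_tool", "body": {
  "rows": [
    {"fingers": 4.5, "x": 0.8, "y": -1.9, "z": 0, "turn": 0},
    {"fingers": 4.5, "x": 1.66, "y": -3.8, "z": 0, "turn": 0},
    {"fingers": 4.5, "x": 1.66, "y": -3.8, "z": 0, "turn": 0},
    {"fingers": 4.5, "x": 1.66, "y": -3.8, "z": 0, "turn": 0},
    {"fingers": 4.5, "x": 1.66, "y": -3.8, "z": 0, "turn": 0},
    {"fingers": 4.5, "x": 1.66, "y": -3.8, "z": 0, "turn": 0},
    {"fingers": 4.5, "x": 1.66, "y": -3.8, "z": 0, "turn": 0},
    {"fingers": 4.5, "x": 1.66, "y": -3.8, "z": 0, "turn": 0},
    {"fingers": 4.5, "x": 1.66, "y": -3.8, "z": 0, "turn": 0},
    {"fingers": 4.5, "x": 1.66, "y": -3.8, "z": 0, "turn": 0}
  ]
}}

```text
clock: 6.13
position: [522.4, 12.3, 99.2]
ee_rot: [-0.204, 0.979, -0.0, -0.001]
contact_force: [1.2, 0.2, -0.7]
gripper_width: 58.0
```

>>> {"method": "servo_tool", "body": {
  "rows": [
    {"fingers": 4.5, "x": 1.66, "y": -3.8, "z": 0, "turn": 0},
    {"fingers": 4.5, "x": 0.5, "y": -1.9, "z": 0, "turn": 0},
    {"fingers": 4.5, "x": 0.4, "y": -1.1, "z": 0, "turn": 0},
    {"fingers": 4.5, "x": 0, "y": 0, "z": 0, "turn": 0},
    {"fingers": 4.5, "x": 0, "y": 0, "z": 0, "turn": 0},
    {"fingers": 4.5, "x": 0, "y": 0, "z": 0, "turn": 0}
  ]
}}

```text
clock: 6.63
position: [527.2, -57.3, 99.8]
ee_rot: [-0.204, 0.979, 0.0, -0.0]
contact_force: [0.4, 0.3, -0.3]
gripper_width: 57.8
```

```bash
cat >> look.py <<'E'
def pads(c,p,x,y,r=40,thr=105):
    P=p.astype(int); m=((P.max(2)<thr)&(np.ptp(P,axis=2)<25)).astype(np.uint8)
    cs,_=cv2.findContours(m,cv2.RETR_LIST,cv2.CHAIN_APPROX_NONE)
    for k in cs:
        if cv2.contourArea(k)<1000: continue
        w=toplane(c,k.reshape(-1,2),6)[:,:2].astype(np.float32)
        M=cv2.moments(w.reshape(-1,1,2)); ctr=np.array([M['m10']/M['m00'],M['m01']/M['m00']])
        if np.hypot(ctr[0]-x,ctr[1]-y)<r:
            rr=cv2.minAreaRect(w); print("pad centroid",ctr.round(1),"rect",np.round(rr[0],1),np.round(rr[1],1),round(rr[2],1),"area",round(abs(M['m00'])),"px",k.reshape(-1,2).mean(0).round(0))
E
python3 - <<'E'
from look import *
plan(464.5,-88,110)
c,p,d=look("padL"); pads(c,p,464,-88)
E
```

```text
t=6.63 pos [527.2 -57.3  99.8] jaw 113.5 w 57.8 F [ 0.4  0.3 -0.3] j1 0.20 j6 -1.36
shift cm (tool x,y,z, before turn): [ 6.98 -0.31 -1.01] turn deg 0 tilt 0.05
pad centroid [462.6 -88.7] rect [462.5 -88.7] [75.4 76. ] 23.5 area 4487 px [318. 124.]
pad centroid [462.6 -88.6] rect [462.6 -88.5] [81.8 81.9] 65.4 area 5255 px [319. 123.]
pad centroid [462.5 -88.6] rect [462.6 -88.6] [83.4 83.3] 67.3 area 5435 px [319. 123.]
```

View pics/w_padL.png

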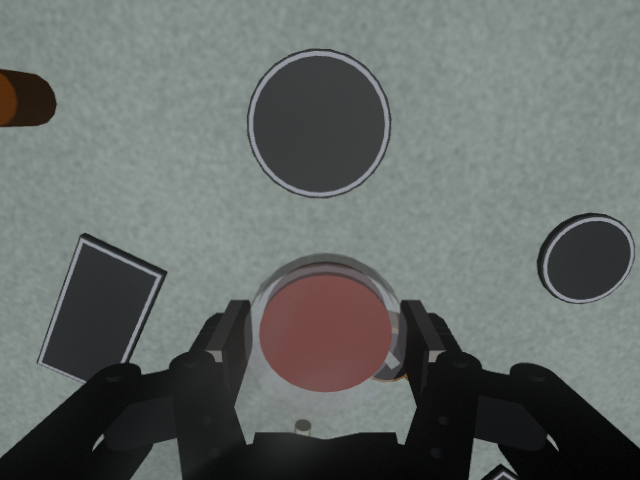

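>>> {"method": "servo_tool", "body": {
  "rows": [
    {"fingers": 4.5, "x": 1.0, "y": -0.1, "z": 0, "turn": 0},
    {"fingers": 4.5, "x": 2.5, "y": -0.1, "z": 0, "turn": 0},
    {"fingers": 4.5, "x": 2.2, "y": -0.1, "z": 0.5, "turn": 0},
    {"fingers": 4.5, "x": 1.0, "y": 0, "z": 1.5, "turn": 0},
    {"fingers": 4.5, "x": 0.47, "y": 0, "z": 2.0, "turn": 0},
    {"fingers": 4.5, "x": 0, "y": 0, "z": 2.0, "turn": 0},
    {"fingers": 4.5, "x": 0, "y": 0, "z": 1.2, "turn": 0},
    {"fingers": 4.5, "x": 0, "y": 0, "z": 0.6, "turn": 0},
    {"fingers": 4.5, "x": 0, "y": 0, "z": 0.2, "turn": 0},
    {"fingers": 4.5, "x": 0, "y": 0, "z": 0, "turn": 0}
  ]
}}

```text
clock: 7.52
position: [462.7, -89.1, 20.3]
ee_rot: [-0.204, 0.979, -0.0, -0.0]
contact_force: [0.7, 0.4, 0.6]
gripper_width: 57.8
```

>>> {"method": "servo_tool", "body": {
  "rows": [
    {"fingers": 4.5, "x": 0, "y": 0, "z": 0, "turn": 0},
    {"fingers": 4.5, "x": 0, "y": 0, "z": 0, "turn": 0}
  ]
}}

```text
clock: 7.68
position: [463.5, -89.3, 21.1]
ee_rot: [-0.204, 0.979, -0.0, 0.001]
contact_force: [0.3, -1.1, 0.4]
gripper_width: 57.9
```

Run:
```python
from look import *
plan(462.6,-88.6,7.4)
```

```text
t=7.68 pos [463.5 -89.3  21.1] jaw 113.5 w 57.9 F [ 0.3 -1.1  0.4] j1 0.16 j6 -1.32
shift cm (tool x,y,z, before turn): [0.06 0.1  1.37] turn deg 0 tilt 0.11
```

>>> {"method": "servo_tool", "body": {
  "rows": [
    {"fingers": 4.5, "x": 0, "y": 0.1, "z": 0.4, "turn": 0},
    {"fingers": 4.5, "x": 0, "y": 0, "z": 0.4, "turn": 0},
    {"fingers": 4.5, "x": 0, "y": 0, "z": 0.3, "turn": 0},
    {"fingers": 4.5, "x": 0, "y": 0, "z": 0.2, "turn": 0},
    {"fingers": 4.5, "x": 0, "y": 0, "z": 0, "turn": 0},
    {"fingers": 4.5, "x": 0, "y": 0, "z": 0, "turn": 0}
  ]
}}

```text
clock: 8.18
position: [462.3, -88.6, 7.1]
ee_rot: [-0.203, 0.979, 0.0, -0.0]
contact_force: [-0.6, -1.2, -0.0]
gripper_width: 58.0
```

>>> {"method": "servo_tool", "body": {
  "rows": [
    {"fingers": 4.5, "x": 0, "y": 0, "z": 0.1, "turn": 0},
    {"fingers": 4.5, "x": 0, "y": 0, "z": 0, "turn": 0},
    {"fingers": 6.5, "x": 0, "y": 0, "z": 0, "turn": 0},
    {"fingers": 6.5, "x": 0, "y": 0, "z": 0, "turn": 0},
    {"fingers": 8.5, "x": 0, "y": 0, "z": 0, "turn": 0},
    {"fingers": 8.5, "x": 0, "y": 0, "z": 0, "turn": 0},
    {"fingers": 8.5, "x": 0, "y": 0, "z": -0.5, "turn": 0},
    {"fingers": 8.5, "x": 0, "y": 0, "z": -1.5, "turn": 0},
    {"fingers": 8.5, "x": 0, "y": 0, "z": -3, "turn": 0},
    {"fingers": 8.5, "x": 0, "y": 0, "z": -3, "turn": 0}
  ]
}}

```text
clock: 9.02
position: [461.4, -88.7, 86.7]
ee_rot: [-0.203, 0.979, 0.0, -0.002]
contact_force: [1.2, -0.1, -0.3]
gripper_width: 85.1
```

>>> {"method": "servo_tool", "body": {
  "rows": [
    {"fingers": 8.5, "x": 0, "y": 0, "z": -1.5, "turn": 0},
    {"fingers": 8.5, "x": 0, "y": 0, "z": -0.5, "turn": 0},
    {"fingers": 8.5, "x": 0, "y": 0, "z": 0, "turn": 0},
    {"fingers": 8.5, "x": 0, "y": 0, "z": 0, "turn": 0}
  ]
}}

```text
clock: 9.35
position: [461.7, -88.6, 105.7]
ee_rot: [-0.203, 0.979, 0.0, -0.0]
contact_force: [-0.3, -0.0, 0.5]
gripper_width: 84.8
```

Run:
```python
from look import *
plan(362,300,110)
c,p,d=look("L5"); pads(c,p,462,-88); foot(c,d,462,-88,60,18,40)
c=np.load("w_padL.npz"); pads(c,c['p'],468,103); pads(c,c['p'],640,-176)
```

```text
t=9.35 pos [461.7 -88.6 105.7] jaw 113.5 w 84.8 F [-0.3 -0.   0.5] j1 0.16 j6 -1.32
shift cm (tool x,y,z, before turn): [-6.32 39.62 -0.41] turn deg 0 tilt 0.06
pad centroid [467.4 -85.6] rect [467.4 -85.6] [52.6 52.6] 68.1 area 2179 px [324. 250.]
pad centroid [462.9 -88.5] rect [462.8 -88.3] [76.1 75.6] 20.8 area 4506 px [323. 241.]
pad centroid [462.9 -88.5] rect [462.9 -88.4] [81.5 81.3] 67.8 area 5216 px [323. 241.]
pad centroid [462.3 -88.7] rect [462.4 -88.7] [84.1 84. ] 68.5 area 5537 px [323. 240.]
n 7529 mean [461.  -88.7  26.7] rect [462.4 -88.1] [59.4 59.2] 10.2
pad centroid [469.  104.6] rect [469.  104.7] [54.2 53.8] 89.3 area 2273 px [588. 260.]
```

View pics/w_L5.png

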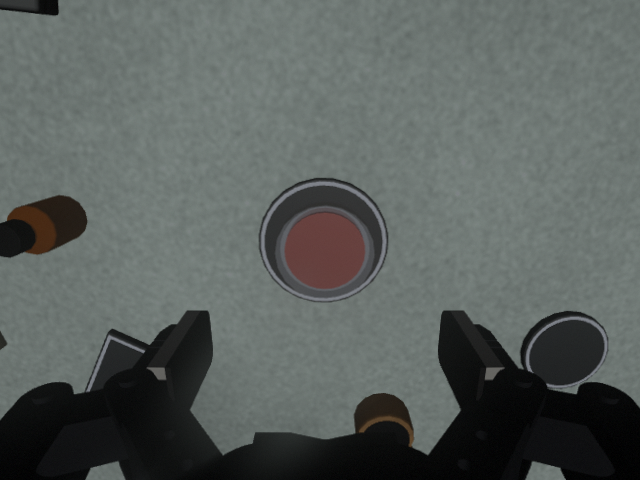

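>>> {"method": "servo_tool", "body": {
  "rows": [
    {"fingers": 8.5, "x": -0.3, "y": 1.9, "z": 0, "turn": 0},
    {"fingers": 8.5, "x": -0.6, "y": 3.9, "z": 0, "turn": 0},
    {"fingers": 8.5, "x": -0.6, "y": 3.9, "z": 0, "turn": 0},
    {"fingers": 8.5, "x": -0.6, "y": 3.9, "z": 0, "turn": 0},
    {"fingers": 8.5, "x": -0.6, "y": 3.9, "z": 0, "turn": 0},
    {"fingers": 8.5, "x": -0.6, "y": 3.9, "z": 0, "turn": 0},
    {"fingers": 8.5, "x": -0.6, "y": 3.9, "z": 0, "turn": 0},
    {"fingers": 8.5, "x": -0.6, "y": 3.9, "z": 0, "turn": 0},
    {"fingers": 8.5, "x": -0.6, "y": 3.9, "z": 0, "turn": 0},
    {"fingers": 8.5, "x": -0.6, "y": 3.9, "z": 0, "turn": 0}
  ]
}}

```text
clock: 10.23
position: [365.7, 274.5, 104.8]
ee_rot: [-0.204, 0.979, -0.001, -0.001]
contact_force: [1.9, 0.1, -0.3]
gripper_width: 85.1
```

>>> {"method": "servo_tool", "body": {
  "rows": [
    {"fingers": 8.5, "x": -0.4, "y": 1.8, "z": 0, "turn": 0},
    {"fingers": 8.5, "x": -0.2, "y": 0.8, "z": 0, "turn": 0},
    {"fingers": 8.5, "x": 0, "y": 0, "z": 0, "turn": 0},
    {"fingers": 8.5, "x": 0, "y": 0, "z": 0, "turn": 0},
    {"fingers": 8.5, "x": 0, "y": 0, "z": 0, "turn": 0}
  ]
}}

```text
clock: 10.65
position: [362.2, 298.0, 105.5]
ee_rot: [-0.203, 0.979, -0.001, -0.001]
contact_force: [0.1, -0.4, 0.0]
gripper_width: 85.3
```

Run:
```python
from look import *
c,p,d=look("S1"); foot(c,d,362,300,40,9,25)
plan(362,300,2)
```

```text
n 2853 mean [358.9 301.2  16.6] rect [360.  301.6] [37.2 37.4] 69.4
t=10.70 pos [362.4 298.  105.8] jaw 113.4 w 84.9 F [ 0.9 -0.2  0.7] j1 1.04 j6 -2.20
shift cm (tool x,y,z, before turn): [-0.06  0.21 10.38] turn deg 0 tilt 0.11
```

View pics/w_S1.png

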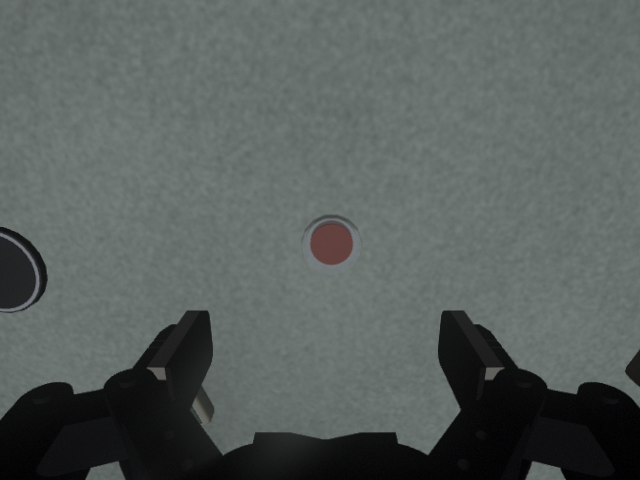

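>>> {"method": "servo_tool", "body": {
  "rows": [
    {"fingers": 8.5, "x": 0, "y": 0.2, "z": 1.0, "turn": 0},
    {"fingers": 8.5, "x": 0, "y": 0.2, "z": 2.2, "turn": 0},
    {"fingers": 8.5, "x": 0, "y": 0, "z": 2.5, "turn": 0},
    {"fingers": 8.5, "x": 0, "y": 0, "z": 2.0, "turn": 0},
    {"fingers": 8.5, "x": 0, "y": 0, "z": 1.0, "turn": 0},
    {"fingers": 8.5, "x": 0, "y": 0, "z": 0.5, "turn": 0},
    {"fingers": 8.5, "x": 0, "y": 0, "z": 0, "turn": 0},
    {"fingers": 8.5, "x": 0, "y": 0, "z": 0, "turn": 0}
  ]
}}

```text
clock: 11.37
position: [361.3, 303.1, 14.7]
ee_rot: [-0.203, 0.979, 0.0, 0.0]
contact_force: [-0.4, -0.2, -1.1]
gripper_width: 84.8
```

Run:
```python
from look import *
c,p,d=look("S2"); foot(c,d,362,300,30,9,25)
plan(360.3,301.5,2.5)
```

```text
n 6582 mean [357.9 301.1  16.4] rect [359.7 301.5] [37.3 37.2] 66.5
t=11.42 pos [361.4 303.5  15.1] jaw 113.4 w 84.9 F [ 1.3  0.1 -0.4] j1 1.04 j6 -2.21
shift cm (tool x,y,z, before turn): [ 0.18 -0.14  1.26] turn deg 0 tilt 0.08
```

>>> {"method": "servo_tool", "body": {
  "rows": [
    {"fingers": 8.5, "x": 0.2, "y": -0.15, "z": 0.7, "turn": 0},
    {"fingers": 8.5, "x": 0, "y": 0, "z": 0.5, "turn": 0},
    {"fingers": 6, "x": 0, "y": 0, "z": 0, "turn": 0},
    {"fingers": 5, "x": 0, "y": 0, "z": 0, "turn": 0},
    {"fingers": 3, "x": 0, "y": 0, "z": 0, "turn": 0},
    {"fingers": 2.5, "x": 0, "y": 0, "z": 0, "turn": 0},
    {"fingers": 2.5, "x": 0, "y": 0, "z": 0, "turn": 0},
    {"fingers": 2.5, "x": 0, "y": 0, "z": 0, "turn": 0},
    {"fingers": 2.5, "x": 0, "y": 0, "z": 0, "turn": 0},
    {"fingers": 2.5, "x": 0, "y": 0, "z": 0, "turn": 0}
  ]
}}

```text
clock: 12.25
position: [359.7, 301.6, 2.9]
ee_rot: [-0.204, 0.979, 0.0, 0.0]
contact_force: [-0.7, 0.4, 5.5]
gripper_width: 35.8
```

Run:
```python
from look import *
c,p,d=look("S3"); foot(c,d,360,301,30,9,25)
plan(360.3,301.5,2.5)
```

```text
n 8886 mean [357.  300.7  16.7] rect [355.2 301.6] [43.  47.4] 59.1
t=12.30 pos [359.8 301.5   2.9] jaw 113.5 w 35.4 F [-0.8 -0.8  5.1] j1 1.05 j6 -2.21
shift cm (tool x,y,z, before turn): [-0.05 -0.02  0.04] turn deg 0 tilt 0.05
```

View pics/w_S3.png

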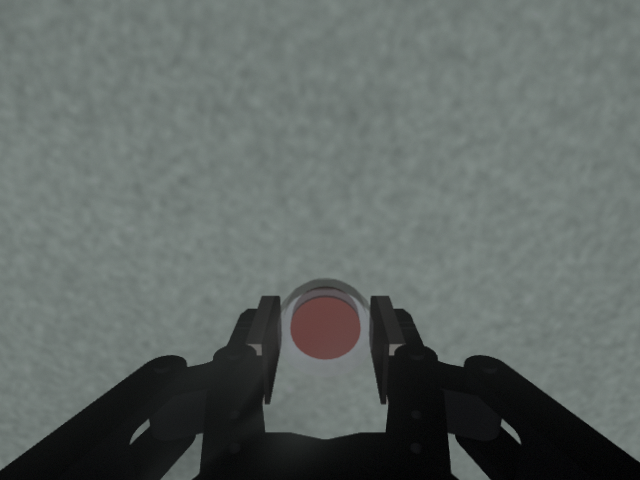

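>>> {"method": "servo_tool", "body": {
  "rows": [
    {"fingers": 2.5, "x": 0, "y": 0, "z": -0.5, "turn": 0},
    {"fingers": 2.5, "x": 0, "y": 0, "z": -1, "turn": 0},
    {"fingers": 2.5, "x": 0, "y": 0, "z": -2, "turn": 0},
    {"fingers": 2.5, "x": 0, "y": -1, "z": -2, "turn": 0},
    {"fingers": 2.5, "x": -0.3, "y": -2.5, "z": -1.5, "turn": 0},
    {"fingers": 2.5, "x": -0.3, "y": -3.6, "z": -1, "turn": 0},
    {"fingers": 2.5, "x": -0.3, "y": -3.6, "z": 0, "turn": 0},
    {"fingers": 2.5, "x": -0.4, "y": -3.6, "z": 0, "turn": 0},
    {"fingers": 2.5, "x": -0.3, "y": -3.6, "z": 0, "turn": 0},
    {"fingers": 2.5, "x": -0.3, "y": -2.5, "z": 0, "turn": 0}
  ]
}}

```text
clock: 13.13
position: [458.8, 119.4, 82.6]
ee_rot: [-0.203, 0.979, 0.0, 0.0]
contact_force: [-0.1, 0.2, -0.8]
gripper_width: 35.5
```

>>> {"method": "servo_tool", "body": {
  "rows": [
    {"fingers": 2.5, "x": -0.3, "y": -1.4, "z": 0, "turn": 0},
    {"fingers": 2.5, "x": 0, "y": -0.6, "z": 0, "turn": 0},
    {"fingers": 2.5, "x": 0, "y": 0, "z": 0, "turn": 0},
    {"fingers": 2.5, "x": 0, "y": 0, "z": 0, "turn": 0},
    {"fingers": 2.5, "x": 0, "y": 0, "z": 0, "turn": 0}
  ]
}}

```text
clock: 13.55
position: [468.6, 105.2, 82.3]
ee_rot: [-0.204, 0.979, 0.0, -0.0]
contact_force: [-0.4, -0.0, -0.4]
gripper_width: 35.9
```

Run:
```python
from look import *
c,p,d=look("S4"); pads(c,p,469,105)
plan(469,104.6,9)
```

```text
pad centroid [462.8 100.5] rect [466.1 102.1] [53.1 60.3] 26.6 area 436 px [320. 241.]
t=13.60 pos [468.5 105.4  82.3] jaw 113.6 w 35.7 F [ 0.6 -0.5 -0.6] j1 0.56 j6 -1.72
shift cm (tool x,y,z, before turn): [-0.01 -0.09  7.33] turn deg 0 tilt 0.01
```

View pics/w_S4.png

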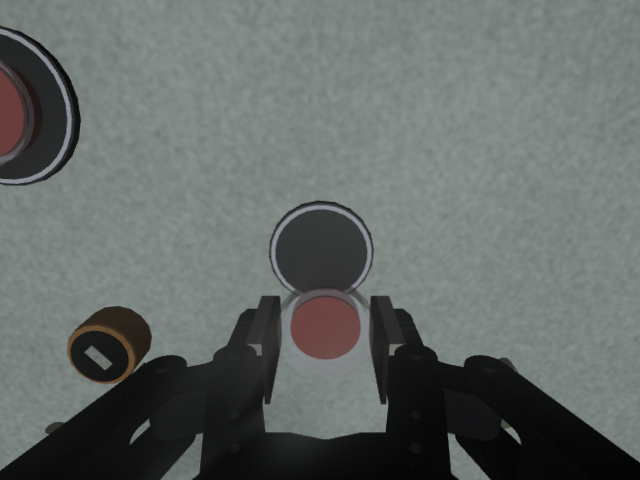

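>>> {"method": "servo_tool", "body": {
  "rows": [
    {"fingers": 2.5, "x": 0, "y": 0, "z": 1.0, "turn": 0},
    {"fingers": 2.5, "x": 0, "y": 0, "z": 2.0, "turn": 0},
    {"fingers": 2.5, "x": 0, "y": 0, "z": 1.7, "turn": 0},
    {"fingers": 2.5, "x": 0, "y": 0, "z": 1.0, "turn": 0},
    {"fingers": 2.5, "x": 0, "y": 0, "z": 0.6, "turn": 0},
    {"fingers": 2.5, "x": 0, "y": 0, "z": 0.4, "turn": 0},
    {"fingers": 2.5, "x": 0, "y": 0, "z": 0.3, "turn": 0},
    {"fingers": 2.5, "x": 0, "y": 0, "z": 0.2, "turn": 0},
    {"fingers": 2.5, "x": 0, "y": 0, "z": 0, "turn": 0},
    {"fingers": 2.5, "x": 0, "y": 0, "z": 0, "turn": 0}
  ]
}}

```text
clock: 14.43
position: [469.3, 104.8, 10.7]
ee_rot: [-0.204, 0.979, 0.0, 0.0]
contact_force: [-0.7, 0.7, 0.5]
gripper_width: 35.7
```

>>> {"method": "servo_tool", "body": {
  "rows": [
    {"fingers": 2.5, "x": 0, "y": 0, "z": 0.2, "turn": 0},
    {"fingers": 2.5, "x": 0, "y": 0, "z": 0, "turn": 0},
    {"fingers": 2.5, "x": 0, "y": 0, "z": 0, "turn": 0}
  ]
}}

```text
clock: 14.68
position: [469.6, 104.9, 8.9]
ee_rot: [-0.204, 0.979, 0.0, 0.001]
contact_force: [0.4, 0.4, 3.2]
gripper_width: 35.4
```

>>> {"method": "servo_tool", "body": {
  "rows": [
    {"fingers": 5, "x": 0, "y": 0, "z": 0, "turn": 0},
    {"fingers": 6.5, "x": 0, "y": 0, "z": 0, "turn": 0},
    {"fingers": 8.5, "x": 0, "y": 0, "z": 0, "turn": 0},
    {"fingers": 8.5, "x": 0, "y": 0, "z": 0, "turn": 0},
    {"fingers": 8.5, "x": 0, "y": 0, "z": -0.5, "turn": 0},
    {"fingers": 8.5, "x": 0, "y": 0, "z": -1.5, "turn": 0},
    {"fingers": 8.5, "x": 0, "y": 0, "z": -3, "turn": 0},
    {"fingers": 8.5, "x": 0, "y": 0, "z": -3, "turn": 0},
    {"fingers": 8.5, "x": 0, "y": 0, "z": -2, "turn": 0},
    {"fingers": 8.5, "x": 0, "y": 0, "z": 0, "turn": 0}
  ]
}}

```text
clock: 15.52
position: [471.8, 105.9, 113.0]
ee_rot: [-0.204, 0.979, 0.001, 0.005]
contact_force: [0.1, 0.5, 0.2]
gripper_width: 85.0
```

Run:
```python
from look import *
c,p,d=look("S5"); pads(c,p,469,105); foot(c,d,469,105,45,16,30)
plan(539,-427,110,95.5)
```

```text
pad centroid [473.2 107.2] rect [473.1 107. ] [28.5 28.4] 67.8 area 638 px [325. 239.]
pad centroid [469.2 103.7] rect [469.1 103.8] [53.7 53.7] 23.5 area 2268 px [322. 231.]
pad centroid [469.2 103.6] rect [469.4 103.6] [59.2 59.6] 23.5 area 2781 px [322. 231.]
pad centroid [468.5 103.4] rect [468.6 103.4] [61.9 62.4] 71.2 area 3009 px [322. 230.]
n 2818 mean [468.7 105.   22.6] rect [469.4 105.4] [37.5 37.2] 8.8
t=15.57 pos [470.3 105.3 110.8] jaw 113.5 w 84.6 F [-0.6 -0.  -0.3] j1 0.56 j6 -1.72
shift cm (tool x,y,z, before turn): [ 1.492e+01 -5.156e+01 -4.000e-02] turn deg 18.0 tilt 0.34
```

View pics/w_S5.png

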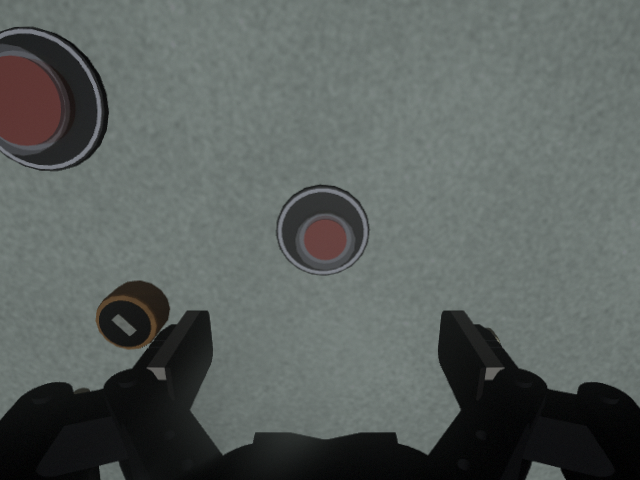

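>>> {"method": "servo_tool", "body": {
  "rows": [
    {"fingers": 8.5, "x": 0.6, "y": -2.0, "z": -1.5, "turn": 0},
    {"fingers": 8.5, "x": 1.1, "y": -3.85, "z": -1.0, "turn": 0},
    {"fingers": 8.5, "x": 1.1, "y": -3.85, "z": -0.5, "turn": 0},
    {"fingers": 8.5, "x": 1.1, "y": -3.85, "z": 0, "turn": 0},
    {"fingers": 8.5, "x": 1.1, "y": -3.85, "z": 0, "turn": 0},
    {"fingers": 8.5, "x": 1.1, "y": -3.85, "z": 0, "turn": 0},
    {"fingers": 8.5, "x": 1.1, "y": -3.85, "z": 0, "turn": 0},
    {"fingers": 8.5, "x": 1.1, "y": -3.85, "z": 0, "turn": 0},
    {"fingers": 8.5, "x": 1.1, "y": -3.85, "z": 0, "turn": 0},
    {"fingers": 8.5, "x": 1.1, "y": -3.85, "z": 0, "turn": 0}
  ]
}}

```text
clock: 16.4
position: [517.7, -275.2, 136.8]
ee_rot: [-0.203, 0.979, 0.001, -0.001]
contact_force: [0.6, 0.6, 0.1]
gripper_width: 84.9
```

>>> {"method": "servo_tool", "body": {
  "rows": [
    {"fingers": 8.5, "x": 1.1, "y": -3.85, "z": 0, "turn": 0},
    {"fingers": 8.5, "x": 1.1, "y": -3.85, "z": 0, "turn": 0},
    {"fingers": 8.5, "x": 1.1, "y": -3.85, "z": 0, "turn": 0},
    {"fingers": 8.5, "x": 0.7, "y": -2.2, "z": 0, "turn": 0},
    {"fingers": 8.5, "x": 0.4, "y": -1.2, "z": 0, "turn": 0},
    {"fingers": 8.5, "x": 0, "y": 0, "z": 0.5, "turn": 6},
    {"fingers": 8.5, "x": 0, "y": 0, "z": 1.0, "turn": 6},
    {"fingers": 8.5, "x": 0, "y": 0, "z": 1.0, "turn": 6},
    {"fingers": 8.5, "x": 0, "y": 0, "z": 0.5, "turn": 0},
    {"fingers": 8.5, "x": 0, "y": 0, "z": 0, "turn": 0}
  ]
}}

```text
clock: 17.23
position: [536.7, -426.8, 105.7]
ee_rot: [-0.049, 0.999, 0.001, -0.002]
contact_force: [0.2, -0.4, -0.1]
gripper_width: 84.7
```

>>> {"method": "servo_tool", "body": {
  "rows": [
    {"fingers": 8.5, "x": 0, "y": 0, "z": 0, "turn": 0},
    {"fingers": 8.5, "x": 0, "y": 0, "z": 0, "turn": 0}
  ]
}}

```text
clock: 17.4
position: [538.3, -427.9, 108.7]
ee_rot: [-0.049, 0.999, -0.0, 0.0]
contact_force: [-0.4, -0.7, 0.7]
gripper_width: 85.0
```

Run:
```python
from look import *
c,p,d=look("Q1"); foot(c,d,539,-427,50,13,30)
plan(539,-427,0,95.5)
P=p.astype(int); m=(P[...,0]-P[...,1]>22).astype(np.uint8); cs,_=cv2.findContours(m,0,cv2.CHAIN_APPROX_NONE)
for k in cs:
    if cv2.contourArea(k)>800:
        r=cv2.minAreaRect(toplane(c,k.reshape(-1,2),16)[:,:2].astype(np.float32)); print("red",r,k.reshape(-1,2).mean(0))
```

```text
n 6814 mean [ 535.1 -429.3   20.6] rect [ 536.8 -429.2] [52.3 52.1] 5.1
t=17.45 pos [ 538.4 -428.   109. ] jaw 95.6 w 85.0 F [-0.4 -0.1 -0.4] j1 -0.44 j6 -1.04
shift cm (tool x,y,z, before turn): [-0.06  0.1  10.9 ] turn deg 0.1 tilt 0.07
red ((518.9577026367188, -240.2865753173828), (30.01850700378418, 21.271398544311523), 1.0531662702560425) [620.64179104 243.44776119]
red ((536.486572265625, -428.8769226074219), (39.515045166015625, 39.587013244628906), 5.317813396453857) [323.29831933 241.30252101]
```

View pics/w_Q1.png

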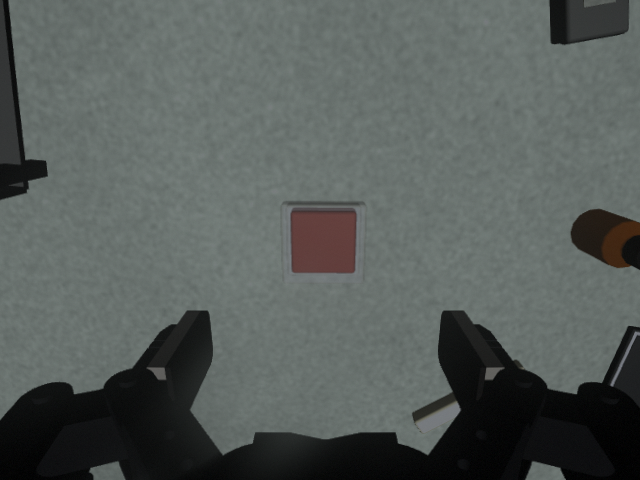

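>>> {"method": "servo_tool", "body": {
  "rows": [
    {"fingers": 8.5, "x": 0.15, "y": -0.1, "z": 1.2, "turn": 0},
    {"fingers": 8.5, "x": 0, "y": 0, "z": 2.4, "turn": 0},
    {"fingers": 8.5, "x": 0, "y": 0, "z": 2.6, "turn": 0},
    {"fingers": 8.5, "x": 0, "y": 0, "z": 2.0, "turn": 0},
    {"fingers": 8.5, "x": 0, "y": 0, "z": 1.0, "turn": 0},
    {"fingers": 8.5, "x": 0, "y": 0, "z": 0.5, "turn": 0},
    {"fingers": 8.5, "x": 0, "y": 0, "z": 0, "turn": 0},
    {"fingers": 8.5, "x": 0, "y": 0, "z": 0, "turn": 0},
    {"fingers": 8.5, "x": 0, "y": 0, "z": 0, "turn": 0}
  ]
}}

```text
clock: 18.2
position: [537.6, -429.8, 13.0]
ee_rot: [-0.048, 0.999, -0.001, 0.001]
contact_force: [0.3, 0.8, 0.4]
gripper_width: 85.2
```

Run:
```python
from look import *
plan(536.8,-429,0,95.2)
```

```text
t=18.20 pos [ 537.6 -429.8   13. ] jaw 95.5 w 85.2 F [0.3 0.8 0.4] j1 -0.44 j6 -1.04
shift cm (tool x,y,z, before turn): [0.07 0.09 1.3 ] turn deg 0.3 tilt 0.18
```

>>> {"method": "servo_tool", "body": {
  "rows": [
    {"fingers": 8.5, "x": 0.1, "y": 0.1, "z": 0.7, "turn": 0},
    {"fingers": 8.5, "x": 0, "y": 0, "z": 0.5, "turn": 0},
    {"fingers": 7, "x": 0, "y": 0, "z": 0, "turn": 0},
    {"fingers": 5.5, "x": 0, "y": 0, "z": 0, "turn": 0},
    {"fingers": 4, "x": 0, "y": 0, "z": 0, "turn": 0},
    {"fingers": 4, "x": 0, "y": 0, "z": 0, "turn": 0},
    {"fingers": 4, "x": 0, "y": 0, "z": 0, "turn": 0},
    {"fingers": 4, "x": 0, "y": 0, "z": 0, "turn": 0},
    {"fingers": 4, "x": 0, "y": 0, "z": 0, "turn": 0}
  ]
}}

```text
clock: 18.95
position: [535.8, -428.5, -0.2]
ee_rot: [-0.048, 0.999, -0.0, 0.0]
contact_force: [0.2, 0.2, 1.5]
gripper_width: 50.9
```

Run:
```python
from look import *
c,p,d=look("Q2")
plan(536.8,-429,0,95.2)
```

```text
t=19.00 pos [ 5.358e+02 -4.285e+02 -2.000e-01] jaw 95.5 w 51.0 F [0.1 0.2 2.5] j1 -0.44 j6 -1.04
shift cm (tool x,y,z, before turn): [-0.09 -0.06 -0.02] turn deg 0.3 tilt 0.05
```

View pics/w_Q2.png

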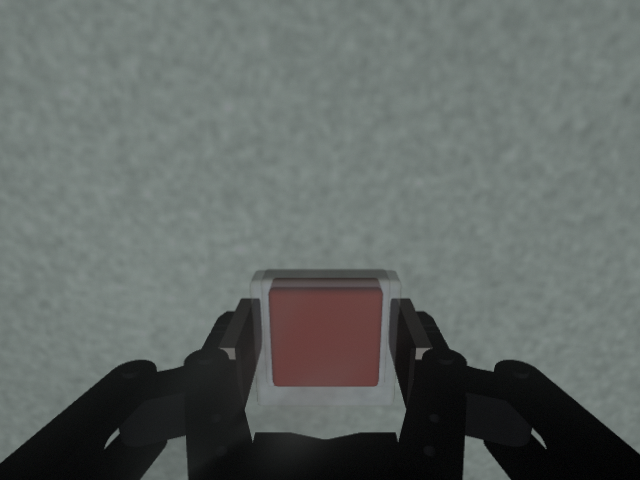

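>>> {"method": "servo_tool", "body": {
  "rows": [
    {"fingers": 4, "x": 0, "y": 0, "z": -0.5, "turn": 0},
    {"fingers": 4, "x": 0, "y": 0, "z": -1, "turn": 0},
    {"fingers": 4, "x": 0, "y": 0, "z": -2, "turn": 0},
    {"fingers": 4, "x": 0, "y": 0, "z": -3, "turn": 3},
    {"fingers": 4, "x": 0, "y": 0, "z": -3, "turn": 5},
    {"fingers": 4, "x": 0, "y": 0, "z": -3, "turn": 5},
    {"fingers": 4, "x": 0, "y": 0, "z": -2, "turn": 5},
    {"fingers": 4, "x": 0, "y": 0, "z": -1, "turn": 2.8},
    {"fingers": 4, "x": 0, "y": 1, "z": -0.5, "turn": 0},
    {"fingers": 4, "x": 0.1, "y": 3, "z": 0, "turn": 0}
  ]
}}

```text
clock: 19.83
position: [544.7, -391.6, 160.9]
ee_rot: [0.135, 0.991, -0.001, 0.001]
contact_force: [1.0, 0.2, -0.8]
gripper_width: 50.5
```

Run:
```python
from look import *
plan(684.5,170,160,74.7)
```

```text
t=19.83 pos [ 544.7 -391.6  160.9] jaw 74.5 w 50.5 F [ 1.   0.2 -0.8] j1 -0.38 j6 -1.46
shift cm (tool x,y,z, before turn): [1.520e+00 5.786e+01 3.000e-02] turn deg -0.2 tilt 0.18
```

>>> {"method": "servo_tool", "body": {
  "rows": [
    {"fingers": 4, "x": 0.1, "y": 4, "z": 0, "turn": 0},
    {"fingers": 4, "x": 0.1, "y": 4, "z": 0, "turn": 0},
    {"fingers": 4, "x": 0.1, "y": 4, "z": 0, "turn": 0},
    {"fingers": 4, "x": 0.1, "y": 4, "z": 0, "turn": 0},
    {"fingers": 4, "x": 0.1, "y": 4, "z": 0, "turn": 0},
    {"fingers": 4, "x": 0.1, "y": 4, "z": 0, "turn": 0},
    {"fingers": 4, "x": 0.1, "y": 4, "z": 0, "turn": 0},
    {"fingers": 4, "x": 0.1, "y": 4, "z": 0, "turn": 0},
    {"fingers": 4, "x": 0.1, "y": 4, "z": 0, "turn": 0},
    {"fingers": 4, "x": 0.1, "y": 4, "z": 0, "turn": 0}
  ]
}}

```text
clock: 20.67
position: [640.3, 1.5, 158.9]
ee_rot: [0.132, 0.991, -0.0, -0.001]
contact_force: [0.4, -0.7, -0.6]
gripper_width: 50.3
```

>>> {"method": "servo_tool", "body": {
  "rows": [
    {"fingers": 4, "x": 0.1, "y": 4, "z": 0, "turn": 0},
    {"fingers": 4, "x": 0.1, "y": 4, "z": 0, "turn": 0},
    {"fingers": 4, "x": 0.1, "y": 4, "z": 0, "turn": 0},
    {"fingers": 4, "x": 0, "y": 3, "z": 0, "turn": 0},
    {"fingers": 4, "x": 0, "y": 1.8, "z": 0, "turn": 0},
    {"fingers": 4, "x": 0, "y": 0.9, "z": 0, "turn": 0},
    {"fingers": 4, "x": 0, "y": 0, "z": 0, "turn": 0},
    {"fingers": 4, "x": 0, "y": 0, "z": 0, "turn": 0},
    {"fingers": 4, "x": 0, "y": 0, "z": 0, "turn": 0}
  ]
}}

```text
clock: 21.42
position: [684.5, 168.7, 159.3]
ee_rot: [0.134, 0.991, -0.0, -0.0]
contact_force: [-0.5, -0.7, -0.2]
gripper_width: 50.7
```

Run:
```python
from look import *
plan(684.5,170,160,74.7)
c,p,d=look("Q3"); pads(c,p,684,170)
```

```text
t=21.42 pos [684.5 168.7 159.3] jaw 74.6 w 50.7 F [-0.5 -0.7 -0.2] j1 0.47 j6 -2.31
shift cm (tool x,y,z, before turn): [ 0.04  0.13 -0.07] turn deg -0.1 tilt 0.06
pad centroid [686.5 170.3] rect [686.5 170.3] [68.2 67.4] 74.6 area 4531 px [328. 221.]
pad centroid [686.7 170.3] rect [686.5 170.4] [75.1 74.6] 74.4 area 5489 px [328. 221.]
pad centroid [696.5 167.2] rect [694.8 165.7] [116.9  96.3] 74.6 area 7412 px [324. 240.]
```

View pics/w_Q3.png

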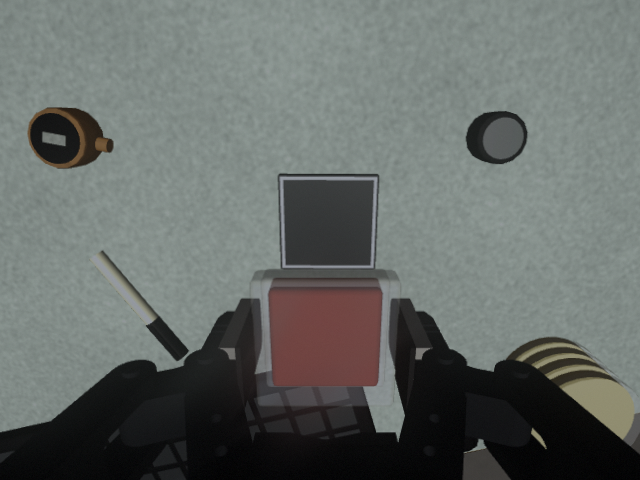

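>>> {"method": "servo_tool", "body": {
  "rows": [
    {"fingers": 4, "x": -0.1, "y": 0.2, "z": 1, "turn": 0},
    {"fingers": 4, "x": 0, "y": 0, "z": 2.5, "turn": 0},
    {"fingers": 4, "x": 0, "y": 0, "z": 3.2, "turn": 0},
    {"fingers": 4, "x": 0, "y": 0, "z": 3.0, "turn": 0},
    {"fingers": 4, "x": 0, "y": 0, "z": 2.0, "turn": 0},
    {"fingers": 4, "x": 0, "y": 0, "z": 1.2, "turn": 0},
    {"fingers": 4, "x": 0, "y": 0, "z": 0.7, "turn": 0},
    {"fingers": 4, "x": 0, "y": 0, "z": 0.3, "turn": 0},
    {"fingers": 4, "x": 0, "y": 0, "z": 0, "turn": 0},
    {"fingers": 4, "x": 0, "y": 0, "z": 0, "turn": 0}
  ]
}}

```text
clock: 22.3
position: [687.5, 172.3, 21.8]
ee_rot: [0.133, 0.991, 0.001, 0.001]
contact_force: [0.1, 0.8, 0.7]
gripper_width: 50.7
```

Run:
```python
from look import *
plan(685.7,170.2,6,74.6)
```

```text
t=22.30 pos [687.5 172.3  21.8] jaw 74.7 w 50.7 F [0.1 0.8 0.7] j1 0.47 j6 -2.31
shift cm (tool x,y,z, before turn): [ 0.12 -0.25  1.58] turn deg 0.1 tilt 0.16
```

>>> {"method": "servo_tool", "body": {
  "rows": [
    {"fingers": 4, "x": 0, "y": -0.1, "z": 0.5, "turn": 0},
    {"fingers": 4, "x": 0, "y": 0, "z": 0.4, "turn": 0},
    {"fingers": 4, "x": 0, "y": 0, "z": 0.3, "turn": 0},
    {"fingers": 4, "x": 0, "y": 0, "z": 0, "turn": 0},
    {"fingers": 4, "x": 0, "y": 0, "z": 0, "turn": 0}
  ]
}}

```text
clock: 22.72
position: [686.1, 171.1, 8.1]
ee_rot: [0.133, 0.991, -0.0, -0.0]
contact_force: [0.7, 0.5, -0.9]
gripper_width: 50.4
```

Run:
```python
from look import *
plan(685.7,170.2,6,74.6)
```

```text
t=22.72 pos [686.1 171.1   8.1] jaw 74.7 w 50.4 F [ 0.7  0.5 -0.9] j1 0.47 j6 -2.31
shift cm (tool x,y,z, before turn): [ 0.01 -0.09  0.21] turn deg 0.1 tilt 0.02
```

>>> {"method": "servo_tool", "body": {
  "rows": [
    {"fingers": 4, "x": 0, "y": -0.1, "z": 0.2, "turn": 0},
    {"fingers": 4, "x": 0, "y": 0, "z": 0.05, "turn": 0},
    {"fingers": 4, "x": 0, "y": 0, "z": 0, "turn": 0}
  ]
}}

```text
clock: 22.97
position: [685.9, 170.1, 5.8]
ee_rot: [0.133, 0.991, -0.0, -0.0]
contact_force: [0.1, -0.4, -0.5]
gripper_width: 50.4
```

>>> {"method": "servo_tool", "body": {
  "rows": [
    {"fingers": 4, "x": 0, "y": 0, "z": 0.05, "turn": 0},
    {"fingers": 5.5, "x": 0, "y": 0, "z": 0, "turn": 0},
    {"fingers": 6.5, "x": 0, "y": 0, "z": 0, "turn": 0},
    {"fingers": 8.5, "x": 0, "y": 0, "z": 0, "turn": 0},
    {"fingers": 8.5, "x": 0, "y": 0, "z": 0, "turn": 0},
    {"fingers": 8.5, "x": 0, "y": 0, "z": -0.5, "turn": 0},
    {"fingers": 8.5, "x": 0, "y": 0, "z": -1.5, "turn": 0},
    {"fingers": 8.5, "x": 0, "y": 0, "z": -3, "turn": 0},
    {"fingers": 8.5, "x": 0, "y": 0, "z": -3, "turn": 0},
    {"fingers": 8.5, "x": 0, "y": 0, "z": -3, "turn": 0}
  ]
}}

```text
clock: 23.8
position: [685.7, 170.0, 116.6]
ee_rot: [0.133, 0.991, -0.0, -0.0]
contact_force: [-0.7, 0.8, -0.3]
gripper_width: 84.8
```

>>> {"method": "servo_tool", "body": {
  "rows": [
    {"fingers": 8.5, "x": 0, "y": 0, "z": -2, "turn": 0},
    {"fingers": 8.5, "x": 0, "y": 0, "z": -1, "turn": 0},
    {"fingers": 8.5, "x": 0, "y": 0, "z": 0, "turn": 0},
    {"fingers": 8.5, "x": 0, "y": 0, "z": 0, "turn": 0}
  ]
}}

```text
clock: 24.13
position: [685.4, 170.2, 144.8]
ee_rot: [0.133, 0.991, 0.0, -0.0]
contact_force: [-0.1, -0.8, -1.6]
gripper_width: 85.1
```

Run:
```python
from look import *
c,p,d=look("Q4"); pads(c,p,686,170); foot(c,d,686,170,60,18,40)
plan(367,-305,145,106.5)
```

```text
pad centroid [691.2 168.8] rect [691.2 168.8] [43.5 42.7] 74.6 area 1819 px [325. 233.]
pad centroid [686.8 170.3] rect [686.8 170.4] [68.3 68.5] 74.6 area 4563 px [326. 226.]
pad centroid [686.8 170.3] rect [686.9 170.2] [75.  74.6] 74.6 area 5503 px [326. 225.]
pad centroid [686.2 170.3] rect [686.1 170.4] [76.6 76.7] 74.3 area 5744 px [326. 224.]
n 5495 mean [685.6 170.   26.6] rect [687.1 169.6] [52.1 52.4] 74.7
t=24.18 pos [684.9 169.9 143.5] jaw 74.7 w 84.8 F [-1.1 -0.  -0.5] j1 0.47 j6 -2.31
shift cm (tool x,y,z, before turn): [ 1.809e+01 -5.421e+01 -3.000e-02] turn deg -31.8 tilt 0.17
```

View pics/w_Q4.png

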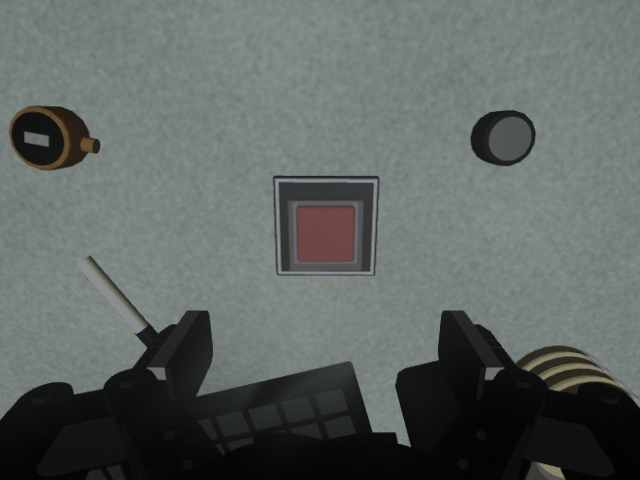

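>>> {"method": "servo_tool", "body": {
  "rows": [
    {"fingers": 8.5, "x": 0.6, "y": -1.9, "z": 0, "turn": 0},
    {"fingers": 8.5, "x": 1.25, "y": -3.75, "z": 0, "turn": 0},
    {"fingers": 8.5, "x": 1.25, "y": -3.75, "z": 0, "turn": 0},
    {"fingers": 8.5, "x": 1.25, "y": -3.75, "z": 0, "turn": 0},
    {"fingers": 8.5, "x": 1.25, "y": -3.75, "z": 0, "turn": 0},
    {"fingers": 8.5, "x": 1.25, "y": -3.75, "z": 0, "turn": 0},
    {"fingers": 8.5, "x": 1.25, "y": -3.75, "z": 0, "turn": 0},
    {"fingers": 8.5, "x": 1.25, "y": -3.75, "z": 0, "turn": 0},
    {"fingers": 8.5, "x": 1.25, "y": -3.75, "z": 0, "turn": 0},
    {"fingers": 8.5, "x": 1.25, "y": -3.75, "z": 0, "turn": 0}
  ]
}}

```text
clock: 25.02
position: [474.8, -143.5, 143.4]
ee_rot: [0.133, 0.991, -0.0, -0.002]
contact_force: [0.5, -0.7, 1.0]
gripper_width: 84.7
```

>>> {"method": "servo_tool", "body": {
  "rows": [
    {"fingers": 8.5, "x": 1.25, "y": -3.75, "z": 0, "turn": 0},
    {"fingers": 8.5, "x": 1.25, "y": -3.75, "z": 0, "turn": 0},
    {"fingers": 8.5, "x": 1.25, "y": -3.75, "z": 0, "turn": 0},
    {"fingers": 8.5, "x": 1.25, "y": -3.75, "z": 0, "turn": 0},
    {"fingers": 8.5, "x": 0.8, "y": -2.3, "z": 0, "turn": 0},
    {"fingers": 8.5, "x": 0.45, "y": -1.2, "z": 0, "turn": -5},
    {"fingers": 8.5, "x": 0, "y": 0, "z": 0.5, "turn": -7},
    {"fingers": 8.5, "x": 0, "y": 0, "z": 1.0, "turn": -7},
    {"fingers": 8.5, "x": 0, "y": 0, "z": 1.0, "turn": -7},
    {"fingers": 8.5, "x": 0, "y": 0, "z": 1.0, "turn": -5}
  ]
}}

```text
clock: 25.85
position: [366.8, -303.9, 108.2]
ee_rot: [-0.139, 0.99, 0.001, -0.002]
contact_force: [-0.4, 0.6, -0.2]
gripper_width: 85.0
```

>>> {"method": "servo_tool", "body": {
  "rows": [
    {"fingers": 8.5, "x": 0, "y": 0, "z": 0.5, "turn": 0},
    {"fingers": 8.5, "x": 0, "y": 0, "z": 0, "turn": 0},
    {"fingers": 8.5, "x": 0, "y": 0, "z": 0, "turn": 0},
    {"fingers": 8.5, "x": 0, "y": 0, "z": 0, "turn": 0}
  ]
}}

```text
clock: 26.18
position: [368.4, -304.3, 105.3]
ee_rot: [-0.136, 0.991, -0.0, -0.0]
contact_force: [0.4, 0.9, -0.1]
gripper_width: 85.3
```

Run:
```python
from look import *
c,p,d=look("B1"); foot(c,d,367,-305,60,14,34)
plan(367,-305,2,106.5)
```

```text
n 7478 mean [ 362.2 -306.4   22.9] rect [ 365.1 -305.5] [84.4 34.1] 16.1
t=26.23 pos [ 368.6 -304.3  105.6] jaw 105.6 w 85.0 F [-0.4 -0.3 -0.4] j1 -0.35 j6 -0.95
shift cm (tool x,y,z, before turn): [ 0.17 -0.02 10.36] turn deg -0.9 tilt 0.03
```

View pics/w_B1.png

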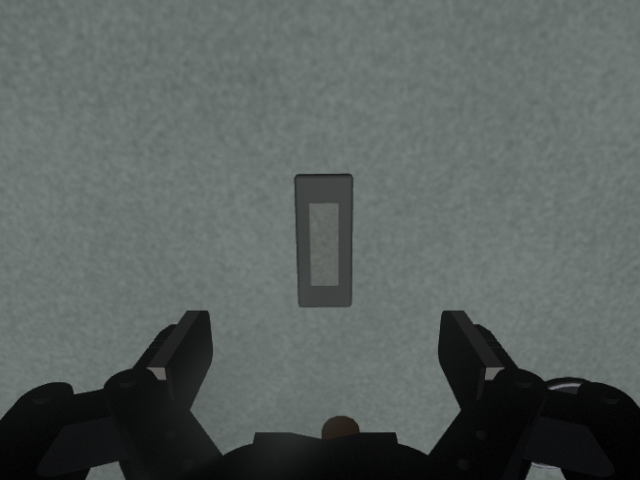

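>>> {"method": "servo_tool", "body": {
  "rows": [
    {"fingers": 8.5, "x": 0.2, "y": 0, "z": 1.0, "turn": -0.5},
    {"fingers": 8.5, "x": 0.15, "y": 0, "z": 2.2, "turn": 0},
    {"fingers": 8.5, "x": 0, "y": 0, "z": 2.4, "turn": 0},
    {"fingers": 8.5, "x": 0, "y": 0, "z": 1.9, "turn": 0},
    {"fingers": 8.5, "x": 0, "y": 0, "z": 1.0, "turn": 0},
    {"fingers": 8.5, "x": 0, "y": 0, "z": 0.5, "turn": 0},
    {"fingers": 8.5, "x": 0, "y": 0, "z": 0, "turn": 0},
    {"fingers": 8.5, "x": 0, "y": 0, "z": 0, "turn": 0},
    {"fingers": 8.5, "x": 0, "y": 0, "z": 0, "turn": 0}
  ]
}}

```text
clock: 26.98
position: [365.8, -305.5, 16.3]
ee_rot: [-0.141, 0.99, -0.001, 0.001]
contact_force: [0.4, 0.0, 0.1]
gripper_width: 84.9
```

Run:
```python
from look import *
plan(365.3,-305.3,2,106.1)
```

```text
t=26.98 pos [ 365.8 -305.5   16.3] jaw 106.2 w 84.9 F [0.4 0.  0.1] j1 -0.35 j6 -0.93
shift cm (tool x,y,z, before turn): [0.04 0.04 1.43] turn deg 0.1 tilt 0.13
```

>>> {"method": "servo_tool", "body": {
  "rows": [
    {"fingers": 8.5, "x": 0, "y": 0, "z": 0.7, "turn": 0},
    {"fingers": 8.5, "x": 0, "y": 0, "z": 0.5, "turn": 0},
    {"fingers": 6.5, "x": 0, "y": 0, "z": 0.1, "turn": 0},
    {"fingers": 4.5, "x": 0, "y": 0, "z": 0, "turn": 0},
    {"fingers": 2.5, "x": 0, "y": 0, "z": 0, "turn": 0},
    {"fingers": 2.5, "x": 0, "y": 0, "z": 0, "turn": 0},
    {"fingers": 2.5, "x": 0, "y": 0, "z": 0, "turn": 0},
    {"fingers": 2.5, "x": 0, "y": 0, "z": 0, "turn": 0},
    {"fingers": 2.5, "x": 0, "y": 0, "z": 0, "turn": 0},
    {"fingers": 2.5, "x": 0, "y": 0, "z": 0, "turn": 0}
  ]
}}

```text
clock: 27.82
position: [365.4, -305.4, 2.7]
ee_rot: [-0.141, 0.99, -0.0, 0.0]
contact_force: [0.5, -0.1, 3.3]
gripper_width: 32.6
```

Run:
```python
from look import *
plan(640,-176,160,86)
c,p,d=look("B2")
```

```text
t=27.82 pos [ 365.4 -305.4    2.7] jaw 106.2 w 32.6 F [ 0.5 -0.1  3.3] j1 -0.35 j6 -0.93
shift cm (tool x,y,z, before turn): [-29.99   4.76 -15.71] turn deg 20.2 tilt 0.06
```

View pics/w_B2.png

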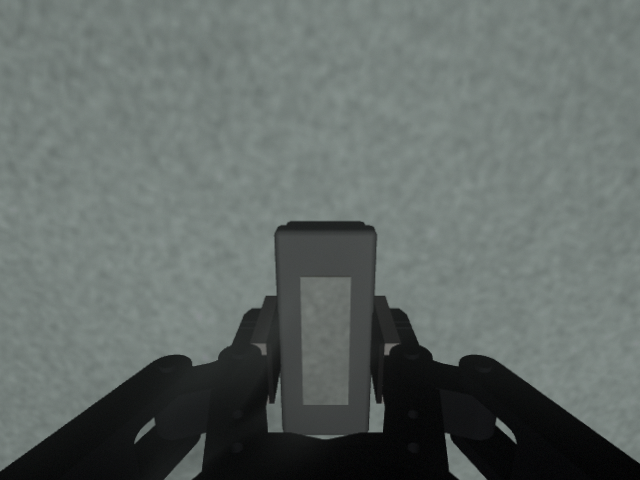

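>>> {"method": "servo_tool", "body": {
  "rows": [
    {"fingers": 2.5, "x": 0, "y": 0, "z": -0.5, "turn": 0},
    {"fingers": 2.5, "x": 0, "y": 0, "z": -1, "turn": 0},
    {"fingers": 2.5, "x": 0, "y": 0, "z": -2, "turn": 0},
    {"fingers": 2.5, "x": 0, "y": 0, "z": -3, "turn": 3},
    {"fingers": 2.5, "x": 0, "y": 0, "z": -3, "turn": 5},
    {"fingers": 2.5, "x": 0, "y": 0, "z": -3, "turn": 5},
    {"fingers": 2.5, "x": 0, "y": 0, "z": -2, "turn": 5},
    {"fingers": 2.5, "x": 0, "y": 0, "z": -1, "turn": 2.2},
    {"fingers": 2.5, "x": 0, "y": 0, "z": -0.5, "turn": 0},
    {"fingers": 2.5, "x": 0, "y": 0, "z": 0, "turn": 0}
  ]
}}

```text
clock: 28.7
position: [365.0, -305.3, 163.2]
ee_rot: [0.035, 0.999, -0.0, 0.001]
contact_force: [-0.5, -0.1, -0.0]
gripper_width: 32.6
```

Run:
```python
from look import *
plan(640,-176,160,86)
c=np.load("top0.npz"); print("bottle top z", 954.3-c['d'][225:242,418:436].min())
```

```text
t=28.70 pos [ 365.  -305.3  163.2] jaw 86.0 w 32.6 F [-0.5 -0.1 -0. ] j1 -0.35 j6 -1.29
shift cm (tool x,y,z, before turn): [-26.54  14.8    0.36] turn deg 0.0 tilt 0.11
bottle top z 954.3
```

>>> {"method": "servo_tool", "body": {
  "rows": [
    {"fingers": 2.5, "x": -1, "y": 0.55, "z": 0, "turn": 0},
    {"fingers": 2.5, "x": -3.4, "y": 1.9, "z": 0, "turn": 0},
    {"fingers": 2.5, "x": -3.4, "y": 1.9, "z": 0, "turn": 0},
    {"fingers": 2.5, "x": -3.4, "y": 1.9, "z": 0, "turn": 0},
    {"fingers": 2.5, "x": -3.4, "y": 1.9, "z": 0, "turn": 0},
    {"fingers": 2.5, "x": -3.4, "y": 1.9, "z": 0, "turn": 0},
    {"fingers": 2.5, "x": -3.4, "y": 1.9, "z": 0, "turn": 0},
    {"fingers": 2.5, "x": -2.6, "y": 1.5, "z": 0, "turn": 0},
    {"fingers": 2.5, "x": -1.6, "y": 0.9, "z": 0, "turn": 0},
    {"fingers": 2.5, "x": -0.8, "y": 0.45, "z": 0, "turn": 0}
  ]
}}

```text
clock: 29.53
position: [640.4, -174.0, 159.2]
ee_rot: [0.034, 0.999, 0.0, -0.002]
contact_force: [0.4, -0.0, -0.5]
gripper_width: 32.6
```

>>> {"method": "servo_tool", "body": {
  "rows": [
    {"fingers": 2.5, "x": 0, "y": 0, "z": 0, "turn": 0},
    {"fingers": 2.5, "x": 0, "y": 0, "z": 0, "turn": 0},
    {"fingers": 2.5, "x": 0, "y": 0, "z": 0, "turn": 0}
  ]
}}

```text
clock: 29.78
position: [637.3, -176.5, 161.7]
ee_rot: [0.035, 0.999, 0.0, -0.001]
contact_force: [-0.9, 0.1, -0.4]
gripper_width: 33.1
```

Run:
```python
from look import *
plan(640,-176,160,86)
c,p,d=look("B3"); pads(c,p,640,-176)
```

```text
t=29.78 pos [ 637.3 -176.5  161.7] jaw 85.9 w 33.1 F [-0.9  0.1 -0.4] j1 -0.03 j6 -1.62
shift cm (tool x,y,z, before turn): [-0.27  0.07  0.17] turn deg -0.1 tilt 0.12
```

View pics/w_B3.png

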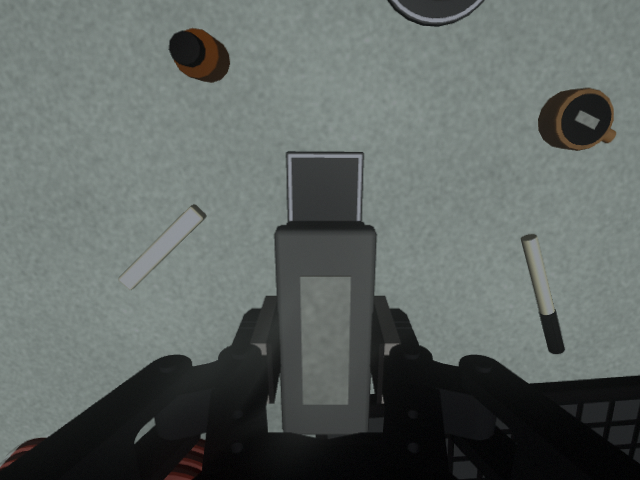

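Run:
```python
from look import *
c=np.load("w_B3.npz"); p=c['p']; P=p.astype(int)
g=P.max(2)
# scan near (top) white line and side lines subpixel-ish: inner dark extents
m=(g<105)&(np.ptp(P,axis=2)<25)
def run(v,u0):  # dark run around u0 in row v
    a=u0
    while m[v,a-1]: a-=1
    b=u0
    while m[v,b+1]: b+=1
    return a-.5,b+.5
L=[];Rr=[]
for v in range(170,214,4):
    a,b=run(v,325); L.append((a,v)); Rr.append((b,v))
T=[]
for u in range(297,354,4):
    v=190
    while m[v-1,u]: v-=1
    T.append((u,v-.5))
for n,q in (("L",L),("R",Rr),("T",T)):
    w=toplane(c,q,6)[:,:2]; f=cv2.fitLine(w.astype(np.float32),cv2.DIST_HUBER,0,.01,.01).ravel()
    print(n,np.array(q)[[0,-1]].tolist(),w.mean(0).round(1),"heading",np.degrees(np.arctan2(f[1],f[0])).round(1)); globals()[n+'w']=w
lw=toplane(c,L,6)[:,:2]; rw=toplane(c,Rr,6)[:,:2]; tw=toplane(c,T,6)[:,:2]
h=np.radians(176); ax=np.array([np.cos(np.radians(-4)),np.sin(np.radians(-4))]); ay=np.array([-ax[1],ax[0]])
print("width",(lw@ay).mean(),(rw@ay).mean(),"near",(tw@ax).mean())
yc=((lw@ay).mean()+(rw@ay).mean())/2; xc=(tw@ax).mean()+50
print("centre",(xc*ax+yc*ay).round(1))
```

```text
L [[291.5, 170.0], [291.5, 210.0]] [ 611.3 -200. ] heading -5.5
R [[357.5, 170.0], [356.5, 210.0]] [ 614.8 -150.1] heading -4.5
T [[297.0, 157.5], [353.0, 157.5]] [ 588.6 -172.8] heading 85.9
width -156.91975268542802 -106.80456129329797 near 599.2495538604323
centre [ 638.5 -176.8]
```

>>> {"method": "servo_tool", "body": {
  "rows": [
    {"fingers": 2.5, "x": -0.1, "y": 0, "z": 1, "turn": 0},
    {"fingers": 2.5, "x": 0, "y": 0, "z": 2.5, "turn": 0},
    {"fingers": 2.5, "x": 0, "y": 0, "z": 3.2, "turn": 0},
    {"fingers": 2.5, "x": 0, "y": 0, "z": 2.8, "turn": 0},
    {"fingers": 2.5, "x": 0, "y": 0, "z": 2.0, "turn": 0},
    {"fingers": 2.5, "x": 0, "y": 0, "z": 1.2, "turn": 0},
    {"fingers": 2.5, "x": 0, "y": 0, "z": 0.7, "turn": 0},
    {"fingers": 2.5, "x": 0, "y": 0, "z": 0.3, "turn": 0},
    {"fingers": 2.5, "x": 0, "y": 0, "z": 0, "turn": 0},
    {"fingers": 2.5, "x": 0, "y": 0, "z": 0, "turn": 0}
  ]
}}

```text
clock: 30.67
position: [640.6, -176.4, 26.7]
ee_rot: [0.035, 0.999, -0.0, 0.001]
contact_force: [0.8, 0.4, 0.3]
gripper_width: 32.7
```

Run:
```python
from look import *
plan(639,-176.7,9,85.8)
c,p,d=look("B4")
```

```text
t=30.67 pos [ 640.6 -176.4   26.7] jaw 86.0 w 32.7 F [0.8 0.4 0.3] j1 -0.03 j6 -1.62
shift cm (tool x,y,z, before turn): [ 0.16 -0.04  1.77] turn deg 0.2 tilt 0.15
```

View pics/w_B4.png

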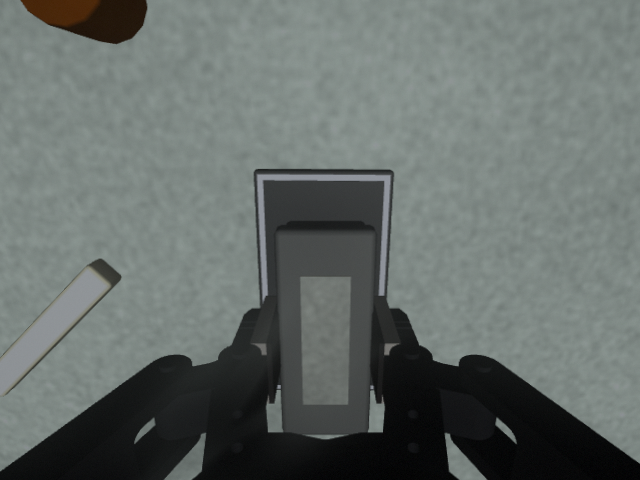

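>>> {"method": "servo_tool", "body": {
  "rows": [
    {"fingers": 2.5, "x": 0.1, "y": 0, "z": 0.6, "turn": 0},
    {"fingers": 2.5, "x": 0, "y": 0, "z": 0.5, "turn": 0},
    {"fingers": 2.5, "x": 0, "y": 0, "z": 0.2, "turn": 0},
    {"fingers": 2.5, "x": 0, "y": 0, "z": 0, "turn": 0},
    {"fingers": 2.5, "x": 0, "y": 0, "z": 0, "turn": 0}
  ]
}}

```text
clock: 31.13
position: [638.5, -176.1, 12.0]
ee_rot: [0.035, 0.999, -0.0, -0.0]
contact_force: [-0.4, 0.4, -0.5]
gripper_width: 32.8
```

Run:
```python
from look import *
plan(639,-176.7,9,85.8)
```

```text
t=31.13 pos [ 638.5 -176.1   12. ] jaw 86.0 w 32.8 F [-0.4  0.4 -0.5] j1 -0.03 j6 -1.62
shift cm (tool x,y,z, before turn): [-0.05 -0.06  0.3 ] turn deg 0.2 tilt 0.03
```

>>> {"method": "servo_tool", "body": {
  "rows": [
    {"fingers": 2.5, "x": 0, "y": 0, "z": 0.2, "turn": 0},
    {"fingers": 2.5, "x": 0, "y": 0, "z": 0.1, "turn": 0},
    {"fingers": 2.5, "x": 0, "y": 0, "z": 0, "turn": 0},
    {"fingers": 2.5, "x": 0, "y": 0, "z": 0, "turn": 0}
  ]
}}

```text
clock: 31.47
position: [638.6, -176.1, 9.2]
ee_rot: [0.035, 0.999, 0.0, -0.0]
contact_force: [0.4, 0.1, -0.3]
gripper_width: 32.6
```

>>> {"method": "servo_tool", "body": {
  "rows": [
    {"fingers": 2.5, "x": 0, "y": 0, "z": 0.05, "turn": 0},
    {"fingers": 2.5, "x": 0, "y": 0, "z": 0, "turn": 0},
    {"fingers": 4, "x": 0, "y": 0, "z": 0, "turn": 0},
    {"fingers": 6, "x": 0, "y": 0, "z": 0, "turn": 0},
    {"fingers": 8.5, "x": 0, "y": 0, "z": 0, "turn": 0},
    {"fingers": 8.5, "x": 0, "y": 0, "z": 0, "turn": 0},
    {"fingers": 8.5, "x": 0, "y": 0, "z": -0.5, "turn": 0},
    {"fingers": 8.5, "x": 0, "y": 0, "z": -1.5, "turn": 0},
    {"fingers": 8.5, "x": 0, "y": 0, "z": -3, "turn": 0},
    {"fingers": 8.5, "x": 0, "y": 0, "z": -3, "turn": 0}
  ]
}}

```text
clock: 32.3
position: [637.7, -176.1, 88.8]
ee_rot: [0.035, 0.999, -0.0, -0.002]
contact_force: [0.9, -0.4, 1.8]
gripper_width: 85.0
```

>>> {"method": "servo_tool", "body": {
  "rows": [
    {"fingers": 8.5, "x": 0, "y": 0, "z": -3, "turn": 0},
    {"fingers": 8.5, "x": 0, "y": 0, "z": -2, "turn": 0},
    {"fingers": 8.5, "x": 0, "y": 0, "z": -1, "turn": 0},
    {"fingers": 8.5, "x": 0, "y": 0, "z": 0, "turn": 0},
    {"fingers": 8.5, "x": 0, "y": 0, "z": 0, "turn": 0}
  ]
}}

```text
clock: 32.72
position: [638.2, -175.9, 148.4]
ee_rot: [0.035, 0.999, 0.0, -0.0]
contact_force: [-0.0, -0.7, -0.2]
gripper_width: 85.2
```

Run:
```python
from look import *
plan(639,-176.7,9,85.8)
c,p,d=look("B5"); pads(c,p,639,-176); foot(c,d,639,-177,65,18,40)
p,d=arm.get_image("top"); cv2.imwrite("pics/top1.png",cv2.resize(p[100:340,180:480],(800,640))[:600,:,::-1])
c=arm.camera_model("top")
for x,y,lo in ((462,-88,16),(469,105,14),(687,170,16),(639,-177,18)): foot(c,d,x,y,65,lo,45)
```

```text
t=32.72 pos [ 638.2 -175.9  148.4] jaw 86.0 w 85.2 F [-0.  -0.7 -0.2] j1 -0.03 j6 -1.62
shift cm (tool x,y,z, before turn): [-0.09 -0.08 13.94] turn deg 0.2 tilt 0.04
pad centroid [ 638.9 -177.1] rect [ 639.  -177.1] [ 50.5 101. ] 85.6 area 4998 px [323. 221.]
pad centroid [ 638.6 -177. ] rect [ 638.6 -177. ] [ 56.5 106.7] 85.5 area 5879 px [323. 221.]
pad centroid [ 637.9 -177. ] rect [ 637.6 -176.9] [ 59.2 109. ] 85.7 area 6302 px [323. 220.]
n 5678 mean [ 635.6 -175.9   28.8] rect [ 638.1 -176. ] [34.  83.7] 86.0
few 0
n 242 mean [470.7 105.9  22.3] rect [470.5 105.9] [36.7 34.9] 44.3
n 596 mean [688.  170.2  26.3] rect [688.8 170.9] [53.3 52.6] 74.6
n 535 mean [ 633.6 -174.6   28.3] rect [ 634.5 -174.9] [34.5 74.7] 85.6
```

View pics/w_B5.png

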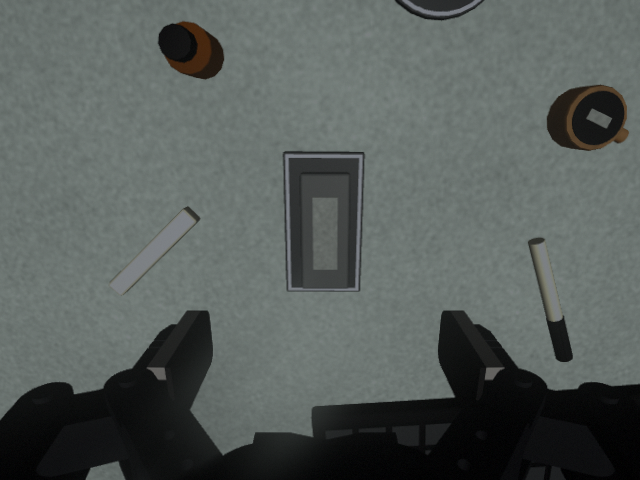

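View pics/top1.png

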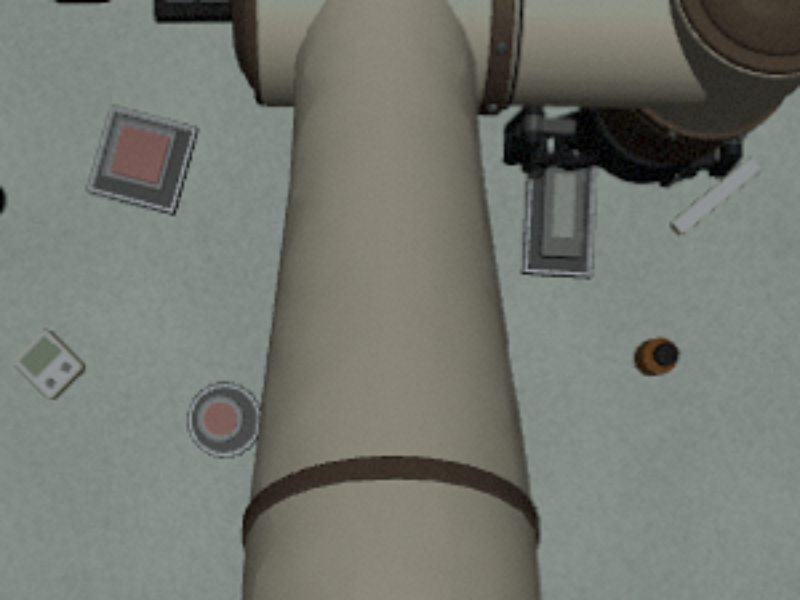

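Run:
```python
from look import *
p,d=arm.get_image("scene"); c=arm.camera_model("scene"); cv2.imwrite("pics/scene1.png",p[:,:,::-1])
for x,y,lo in ((462,-88,16),(469,105,14),(687,170,16),(639,-177,18)): foot(c,d,x,y,65,lo,45)
```

```text
n 481 mean [467.2 -87.4  24.4] rect [464.7 -88.7] [59.  60.4] 80.4
n 237 mean [473.3 105.2  20.5] rect [471.5 104. ] [37.8 36.6] 31.7
n 840 mean [691.9 169.6  24.4] rect [689.1 168.7] [51.8 53.5] 73.6
n 588 mean [ 642.7 -175.3   26.6] rect [ 640.5 -177.6] [36.  85.9] 85.8
```

View pics/scene1.png

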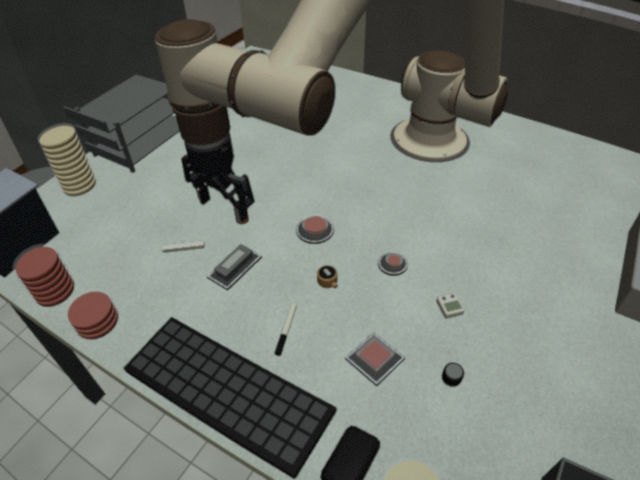

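The scene view shows all four containers lying flat inside their outlines: large dish (315,226), small dish (393,262), square dish (375,355) and slide box (235,262). The gripper is clear of everything.

```bash
python3 -c "
from bench import arm
print(arm.read_state()['clock'],arm.job_done())"
```

```text
the job is handed in; nothing more can be done
32.8667 None
```

All four containers are on their matching pads, flat and right way up, and I handed the job in at 32.9 s. I placed them in the order you listed: large round dish, small round dish, square dish, slide box.

Each check below compares the container with its pad in the wrist camera after release; the outlines leave 8 mm all round.

| Container | Offset from outline centre | Angle to outline |
|---|---|---|
| Large round dish | about 0.5 mm | – |
| Small round dish | about 2 mm | – |
| Square dish | about 1 mm | 74.7° against 74.6° |
| Slide box | about 1.5 mm | 86.0° against 85.6° |

- **Flat and upright:** the lids read 27, 23, 27 and 29 mm above the bench. That is each container's height plus the 6 mm pad, within 1 mm.
- **Handling:** nothing tipped. The highest contact force I read was about 5.5 N, well under the limit. The gripper was open and about 150 mm up at hand-in.
- **What disagreed:** the scene camera's final positions read 1 to 3 mm higher in x than the wrist camera's; its pad positions at the start were about 4 to 5 mm higher than the top camera's. I took this as calibration error, since containers and pads shift together.
- **Not confirmed from above:** in the final top view the arm hid the large dish and the gripper covered one end of the slide box. The scene and wrist views showed both inside their outlines.

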